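Clamp the pipe to its bracket with the U-bolt

TASK

The U-bolt lying on the bench has to go over the steel pipe, with both legs through the two holes of the pipe's bracket. Pick it up, lay it in the sloped rest with its legs down the slope against the bottom stop and let go, so that you can take it again by the grey tab from the tab's end; then lower it legs first over the pipe and through both holes until its bow sits down on the pipe, standing upright, and let go. Leave the timer, the vial, the roll of tape and the note block where they are.

Things in the scene. Friction and masses are not known exactly. Their poses are not given: they have to be found in the camera images.
- u_bolt: Steel U-bolt of 10 mm round bar, 120 g, flat on the bench. Origin: centre of the half-round bow, mid thickness. x: along the legs to the tips; y: leg to leg; z: normal to the U. Leg centre lines y = +/-23 mm (56 over all); round tips x = +44; outside of bow x = -28. Flat grey tab, 24 wide (y), 10 thick (z), from x = -26 to -64 mm. Balance point near the origin.
- u_tips (a point): Point midway between the two leg tips of the U-bolt (x = +44 mm in its frame).
- u_tab (a point): Centre of the grey tab (x = -45 mm in the U-bolt's frame).
- rest: Fixed sloped rest, foot 120 x 90 mm. Origin on the bench; x: level direction in which the slope falls, at 45 degrees; z up. Plate 56 mm long up from a bottom stop square to it, 14 mm proud; side rails 38 mm long, 10 mm high leave a channel 64 mm wide for the legs at the lower end. The tab of a U-bolt lying in it stands free beyond the plate's top.
- rest_foot (a point): Where u_tips lies when the U-bolt rests in the sloped rest, plane flat on the plate and tips on the stop (at x = +43.5, z = +25.5 mm in the rest's frame).
- rest_top (a point): Where u_tab lies then (89 mm up the slope from rest_foot; at x = -19.4, z = +88.5 mm in the rest's frame).
- bracket: Fixed steel bracket with pipe. Origin on the bench under its middle; x: along the pipe; y: hole to hole; z up. Bridge plate 110 (x) x 100 (y) mm, 12 thick, top at z = 55, open below between end walls. Two 12 mm through holes at x = 0, y = +/-23 mm. Pipe 26 mm diameter, 150 long, centre line at z = 80, top at 93 mm, held by blocks up to z = 85 at x = +/-38 to 54 mm.
- seat (a point): Where the U-bolt's origin lies when it is fully home: bow on the pipe, legs straight down, tips 24 mm below the plate's top (bracket frame x = y = 0, z = 75 mm). The U-bolt's y axis is then parallel to the bracket's y axis, either way round.
- timer: White kitchen-type timer, 58 x 66 x 19 mm; a bystander. Origin at the centre of its underside.
- vial: Small glass vial with a black cap, 27 mm wide, 62 mm tall, standing; a bystander. Origin at the centre of its underside.
- tape: Roll of blue tape, 46 mm wide, 25 mm high; a bystander. Origin at the centre of its underside.
- note_block: Block of yellow notes, 76 x 76 x 10 mm; a bystander. Origin at the centre of its underside.
Mind the look-alikes: they are no part of the job. Of the things shaped like the u_bolt, the steel one is meant.

How it is judged:
By the outcome, as a careful person would: the job done as asked, in the order asked, and still so for the second after the job is handed in, with the robot touching nothing.
It also fails if it takes over 51 s, if anything falls off the work surface, if the arm or the gripper's body presses on something with over 40 N, if the wrist force passes 120 N, or if a joint passes its speed limit or range.

ROBOT

A 7-joint arm with a two-finger parallel gripper is mounted at the origin on a cart in front of the work surface, level with it; the furniture and walls round the work are solid. World frame = base frame: x ahead of the robot, y to its left, z up, the work surface at z = 0. Lengths are in m, angles in rad, forces in N, time in s.
With the tool pointing down it reaches from about 0.425 to 0.95 m from the base axis. Payload 4.7 kg.
Tool frame: the origin (TCP) lies at the very end of the fingers, on their centre line; the grasp point (between the pads) lies 19 mm behind it; z points along the fingers, y is the direction in which the jaws open and shut (so a half turn about z gives the same grasp; the last joint's range is limited). The gripper opens to 87 mm and grips with 3 to 60 N. Pads are 19 mm wide; open, the fingers measure 117 mm over their backs; the gripper's body (75 mm by 190 mm) begins 51 mm behind the grasp point.
Start: joints at [1.288, 0.469, -0.049, 1.532, 0.024, 1.141, -0.082], TCP at [0.17, -0.653, 0.223] pointing down, gripper open.
Joint ranges: [-2.59, 2.59], [-0.33, 1.99], [-1.39, 1.29], [0.1, 2.45], [-1.04, 4.18], [0.21, 1.99], [-2.66, 2.66]. Speed limits (rad/s): [2.57, 2.57, 3.14, 3.14, 3.14, 3.14, 3.14].

INTERFACE

Orientations are given as a rotation vector (axis times angle).
In Python, from cell import r, viewer, job gives the robot as it stands.
- The arm moves only by the tool apply_moves, never from a script. Its argument "rows" is a list of rows, each a list of 2 entries, a list of its own where there are three numbers: the shift along the world's x, y, z in units of 0.3 m (1.0 is 0.3 m), then the turn, a rotation vector about the world's x, y, z in units of 4 degrees (1.0 is 4 degrees). In form: [[[dx, dy, dz], [ax, ay, az]], ...]. A call has 1 to 12 rows; each row shifts and turns the commanded pose from where the row before left it; what a row does not reach is not made up. A row lasts 1/12 s, in which the tool goes at most 41.7 mm and 7.16 degrees, less where a joint would pass 70% of its speed; a pose out of reach is approached as far as the arm can. A call with a number of a shift or a turn outside -1 to 1 is refused whole. A call with a gripper value outside its range is refused whole. "grip" is the opening, from -1 (shut) to 1 (fully open), set as the call begins (left out, the last holds). The fingers move at their own pace and stop on an object; "grip_force" is the grip in N (left out, the last holds). Time passes only in rows, so rows that do not move let the fingers close. It gives the time, the measured TCP pose, the force and the opening at its end, in the units of the state.
- r.get_obs(): the state, without advancing time (a new reading comes with each control period).
- viewer.read_camera(name): name is "scene" or "side" or "wrist"; returns the picture (400x640x3 uint8, red, green, blue); there is no depth.
- viewer.get_calibration(name): a dict with "K" (3x3 intrinsics, pixels), "k1" (the pictures are not rectified: a ray, as slopes to the right and down, at radius r is drawn at 1 + k1 r^2 times it, then the intrinsics apply), "rvec" (rotation vector, rad) and "tvec" (3), from world to camera coordinates, as OpenCV has them; the wrist camera has in their place "T_tool_cam" (4x4, takes a point from camera to tool coordinates, whose origin is the TCP and whose axes are the flange's). Camera axes: x right, y down, z forward; pixel columns grow to the right and rows downward; lengths in m; the calibration is good to about 2 mm. A picture is of the moment at which its call begins: read the wrist's pose just before it. get_calibration takes no time and is no camera call.
- job.job_done(): hands the job in, once; it reports no verdict.
The state is a dict: "clock": time; "joint_pos": joint angles; "qd": joint speeds; "effort": joint torques, N m; "tcp_pos": TCP position; "tcp_rot": TCP orientation; "contact_force": force on the tool from outside, world axes, zero at the start; "torque": the same for the moment, N m; "finger_gap": finger opening in m.
Only numpy, scipy, OpenCV 4.12 (cv2) and the standard library are available. Lean on these libraries where they do the work, as an engineer would, in place of code of your own. Each camera call takes 0.05 s, during which the arm holds its last target.

## Working session

There is one attempt and no reset: what is moved stays moved. The work goes in short steps, Python scripts to look and compute and a tool call to move; the robot and the scene stay as the last step left them, time stands still between calls to the robot, and variables do not carry over. Pictures are saved under pics/ and viewed, and the job is handed in when it is done.

Besides the shell and the picture viewer there is one more tool, called after "Emit:" as name([rows], argument=value, ...), one row to a line, values as JSON. apply_moves: Moves the arm, as the interface text tells. Shifts and turns lie within -1 to 1; 1 stands for 0.3 m of shift or 4 degrees of turn. Its arguments: {"type":"object","properties":{"rows":{"type":"array"},"grip":{"type":"number"},"grip_force":{"type":"number"}},"required":["rows"]}

```bash
ls; mkdir -p pics
python3 - <<'E'
from cell import r,viewer,job
import cv2,json
o=r.get_obs(); print(o)
for n in ["scene","side","wrist"]:
    im=viewer.read_camera(n); cv2.imwrite(f"pics/{n}0.png",im[:,:,::-1])
    print(n,viewer.get_calibration(n))
E
```

```text
pics
{'clock': 0.0, 'joint_pos': array([ 1.28812693,  0.46941883, -0.04862487,  1.53370204,  0.02412851,
        1.14097351, -0.08228724]), 'qd': array([-0.0003937 ,  0.00081954,  0.00219322, -0.00036061,  0.00113154,
        0.00328232,  0.00179213]), 'effort': array([-3.68358928e-05, -5.07975125e+01, -8.06874619e-02, -2.36155576e+01,
       -6.14735833e-02,  3.79504880e-02,  1.58368407e-04]), 'tcp_pos': array([ 0.16933136, -0.65279756,  0.22151133]), 'tcp_rot': array([-3.11444850e+00, -3.97441990e-01,  5.08157583e-04]), 'contact_force': array([-0.00679503, -0.44517149, -0.69957261]), 'torque': array([-0.03611336,  0.01064631, -0.00508067]), 'finger_gap': 0.08718935666411776}
scene {'K': array([[375.17872519,   0.        , 319.22416286],
       [  0.        , 375.17872519, 201.69757309],
       [  0.        ,   0.        ,   1.        ]]), 'k1': -0.07911868992240022, 'rvec': array([ 0.91109394, -2.38154579,  1.23003542]), 'tvec': array([0.4214261 , 0.26115048, 0.77057178])}
side {'K': array([[402.73668002,   0.        , 320.67699421],
       [  0.        , 402.73668002, 199.00611566],
       [  0.        ,   0.        ,   1.        ]]), 'k1': -0.03211083412398743, 'rvec': array([ 0.73620141, -2.45776368,  1.26850917]), 'tvec': array([0.49924031, 0.21847893, 0.87802318])}
wrist {'K': array([[290.33871759,   0.        , 324.47976464],
       [  0.        , 290.33871759, 198.08764747],
       [  0.        ,   0.        ,   1.        ]]), 'k1': -0.015099507566412922, 'T_tool_cam': array([[-2.39666286e-04, -9.67451979e-01, -2.53054560e-01,
         7.00704683e-02],
       [ 9.99999836e-01, -1.00068042e-04, -5.64523403e-04,
        -1.01925665e-04],
       [ 5.20826609e-04, -2.53054653e-01,  9.67451844e-01,
        -1.59844064e-01],
       [ 0.00000000e+00,  0.00000000e+00,  0.00000000e+00,
         1.00000000e+00]])}
```

View pics/scene0.png

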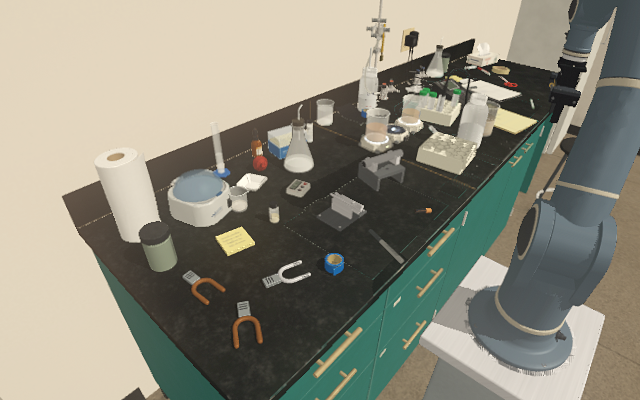

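View pics/side0.png

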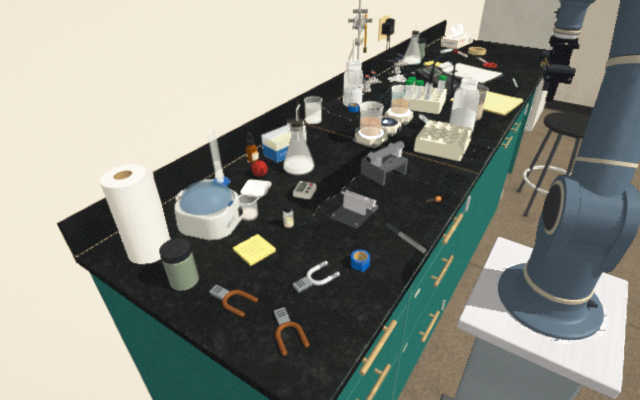

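View pics/wrist0.png

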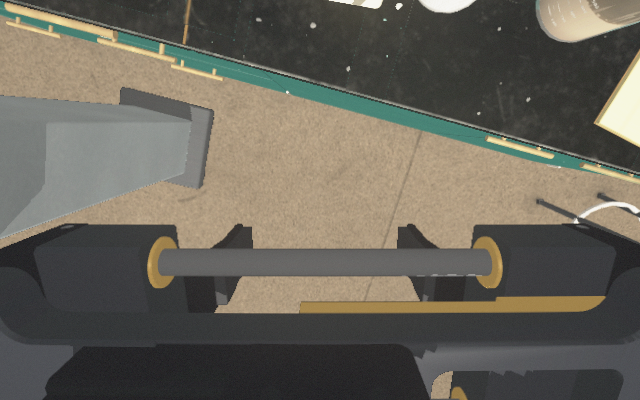

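```bash
cat > h.py <<'E'
import numpy as np,cv2
from scipy.spatial.transform import Rotation as R
from cell import r,viewer,job
def cam(n,obs=None):
    c=viewer.get_calibration(n); K=c['K'];k1=c['k1']
    if n=='wrist':
        T=np.eye(4);T[:3,:3]=R.from_rotvec(obs['tcp_rot']).as_matrix();T[:3,3]=obs['tcp_pos']
        Twc=T@c['T_tool_cam']; Rw=Twc[:3,:3].T; t=-Rw@Twc[:3,3]
    else:
        Rw=R.from_rotvec(c['rvec']).as_matrix(); t=c['tvec']
    return K,k1,Rw,t
def proj(C,P):
    K,k1,Rw,t=C; P=np.atleast_2d(P)
    return cv2.projectPoints(P.astype(float),cv2.Rodrigues(Rw)[0],t,K,np.array([k1,0,0,0.]))[0][:,0]
def ray(C,uv):
    K,k1,Rw,t=C
    uv=np.atleast_2d(uv).astype(float)
    p=cv2.undistortPointsIter(uv[:,None],K,np.array([k1,0,0,0.]),None,None,(3,50,1e-10))[:,0]
    d=np.c_[p,np.ones(len(p))]@Rw; return -Rw.T@t,d
def unp(C,uv,z):
    c,d=ray(C,uv); z=np.broadcast_to(z,(len(d),)); return c+d*((z-c[2])/d[:,2])[:,None]
def shot(n,name,crop=None,s=1):
    o=r.get_obs(); im=viewer.read_camera(n)[:,:,::-1].copy()
    cv2.imwrite(f'pics/{name}_raw.png',im); np.save(f'pics/{name}_p.npy',np.r_[o['tcp_pos'],o['tcp_rot']])
    return im,o
def loadcam(n,name):
    p=np.load(f'pics/{name}_p.npy'); return cam(n,dict(tcp_pos=p[:3],tcp_rot=p[3:]))
def crop(src,dst,x,y,w,h,s):
    im=cv2.imread(f'pics/{src}.png')[y:y+h,x:x+w]; cv2.imwrite(f'pics/{dst}.png',cv2.resize(im,None,fx=s,fy=s,interpolation=cv2.INTER_CUBIC))
E
python3 - <<'E'
from h import *
for n,pts in [('scene',dict(u=(300,271),tab=(272,281),rest=(343,215),brk=(382,180),tape=(334,264))),('side',dict(u=(324,275),tab=(302,285),rest=(355,213),brk=(385,172)))]:
    C=cam(n)
    for k,v in pts.items(): print(n,k,unp(C,v,0.005 if k!='brk' else 0.03).round(3))
crop('scene0','sc',240,130,200,150,4); crop('side0','sd',270,130,200,170,3.5)
E
```

```text
scene u [[0.449 0.197 0.005]]
scene tab [[0.475 0.263 0.005]]
scene rest [[ 0.509 -0.042  0.005]]
scene brk [[ 0.511 -0.239  0.03 ]]
scene tape [[0.404 0.125 0.005]]
side u [[0.449 0.212 0.005]]
side tab [[0.474 0.265 0.005]]
side rest [[ 0.508 -0.035  0.005]]
side brk [[ 0.519 -0.242  0.03 ]]
```

View pics/sc.png

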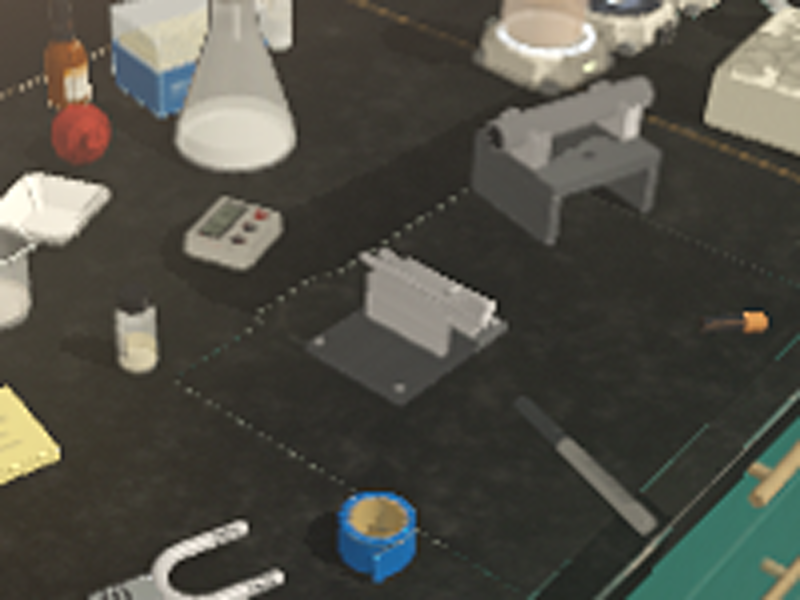

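View pics/sd.png

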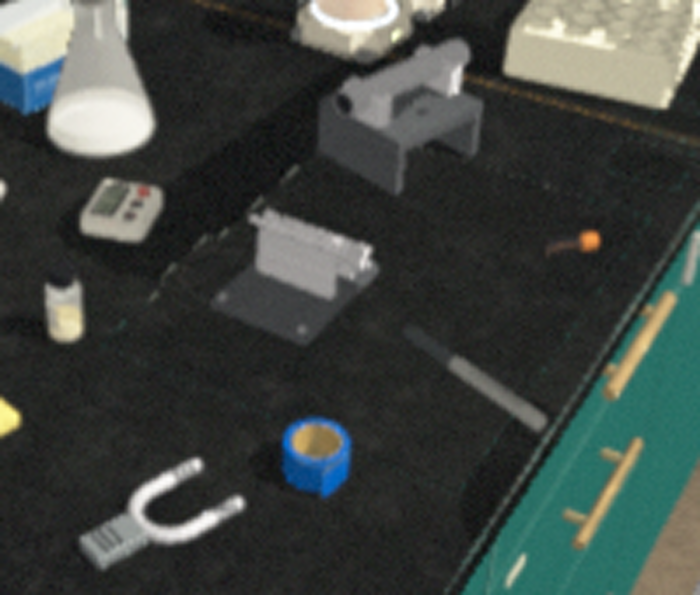

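Emit:
apply_moves([
  [[0.05,0.08,0.08],[0,0,0.5]],
  [[0.07,0.105,0.04],[0,0,0.5]],
  [[0.07,0.105,0.04],[0,0,0.5]],
  [[0.07,0.105,0.04],[0,0,0.5]],
  [[0.07,0.105,0.04],[0,0,0.5]],
  [[0.07,0.11,0.02],[0,0,0.5]],
  [[0.06,0.12,0.02],[0,0,0.5]],
  [[0.06,0.12,0.02],[0,0,0.5]],
  [[0.06,0.12,0],[0,0,0.5]],
  [[0.06,0.12,0],[0,0,0.5]],
  [[0.04,0.12,0],[0,0,0.5]],
  [[0.02,0.12,0],[0,0,0.5]],
])

```text
clock: 1.15
tcp_pos: [0.3807, -0.252, 0.3125]
tcp_rot: [2.964, 1.042, 0.001]
contact_force: [0.0, 0.2, -0.2]
finger_gap: 0.0873
```

Run:
```python
from h import *
im,o=shot('wrist','w1'); print(o['clock'],o['joint_pos'].round(3),o['tcp_pos'].round(4),o['tcp_rot'].round(3),o['qd'].round(2))
```

```text
1.15 [ 0.852  0.051 -0.371  1.882  0.019  1.212 -0.421] [ 0.3807 -0.252   0.3125] [2.964e+00 1.042e+00 1.000e-03] [-0.4  -0.34 -0.39  0.36 -0.1  -0.03 -0.34]
```

View pics/w1_raw.png

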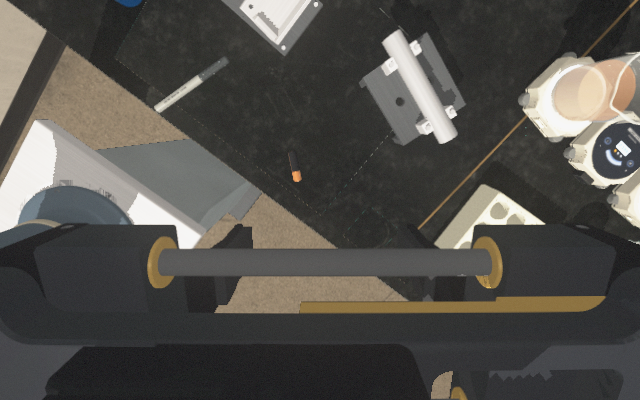

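Emit:
apply_moves([
  [[0.015,0.12,0],[0,0,0.5]],
  [[0.015,0.12,0],[0,0,0.5]],
  [[0.015,0.12,0],[0,0,0.5]],
  [[0.015,0.12,0],[0,0,0.5]],
  [[0.015,0.1,0],[0,0,0.5]],
  [[0.015,0.06,0],[0,0,0.5]],
  [[0,0,0],[0,0,0]],
  [[0,0,0],[0,0,0]],
])

```text
clock: 1.87
tcp_pos: [0.4067, -0.0626, 0.3125]
tcp_rot: [2.84, 1.343, -0.001]
contact_force: [-0.5, -0.4, -0.6]
finger_gap: 0.0871
```

Run:
```python
from h import *
im,o=shot('wrist','w2'); print(o['clock'],o['joint_pos'].round(3),o['tcp_pos'].round(4),o['tcp_rot'].round(3),o['qd'].round(2))
```

```text
1.8667 [ 0.653 -0.026 -0.579  1.953 -0.015  1.21  -0.609] [ 0.4067 -0.0626  0.3125] [ 2.840e+00  1.343e+00 -1.000e-03] [ 0.02  0.01  0.04  0.    0.01  0.   -0.  ]
```

View pics/w2_raw.png

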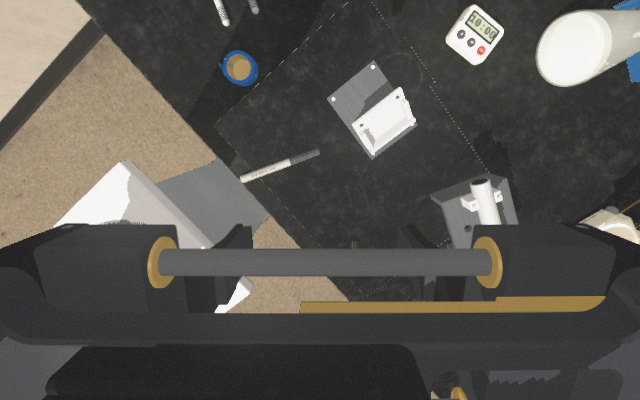

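Run:
```python
from h import *
crop('w2_raw','w2c',310,40,130,130,6)
crop('w1_raw','w1c',345,15,135,135,5.9)
C=loadcam('wrist','w2')
print(unp(C,[(327,98),(375,62),(373,160)],0.003).round(4))
print(unp(C,[(237,68)],0.02), unp(C,[(475,35)],0.02))
C=loadcam('wrist','w1'); print(unp(C,[(400,101),(452,75)],0.055).round(4))
```

```text
[[ 0.4774  0.0164  0.003 ]
 [ 0.5652  0.0105  0.003 ]
 [ 0.4746 -0.1045  0.003 ]]
[[0.40208991 0.13023384 0.02      ]] [[ 0.69244299 -0.05135088  0.02      ]]
[[ 0.5226 -0.2715  0.055 ]
 [ 0.5914 -0.3036  0.055 ]]
```

View pics/w2c.png

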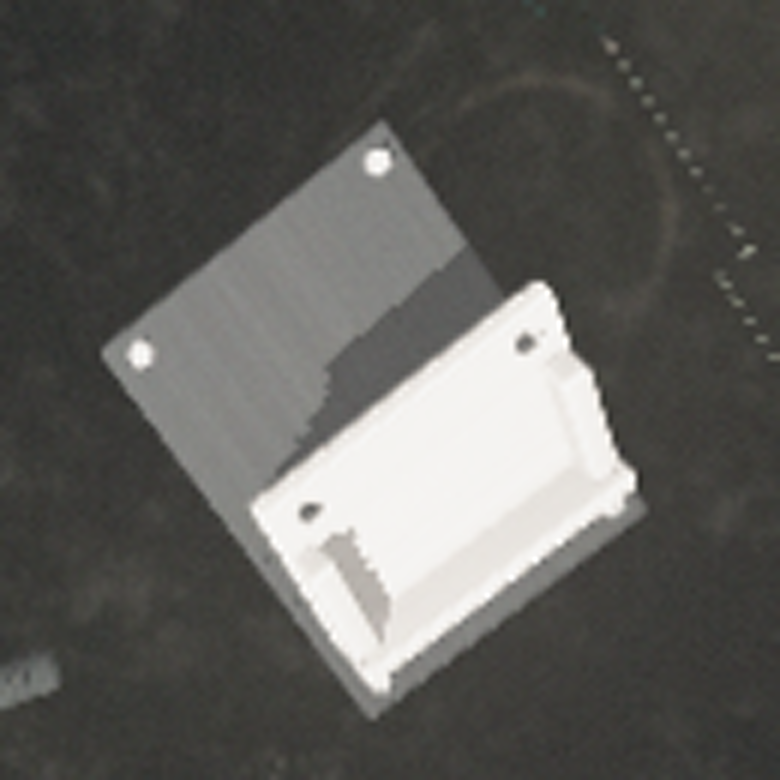

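View pics/w1c.png

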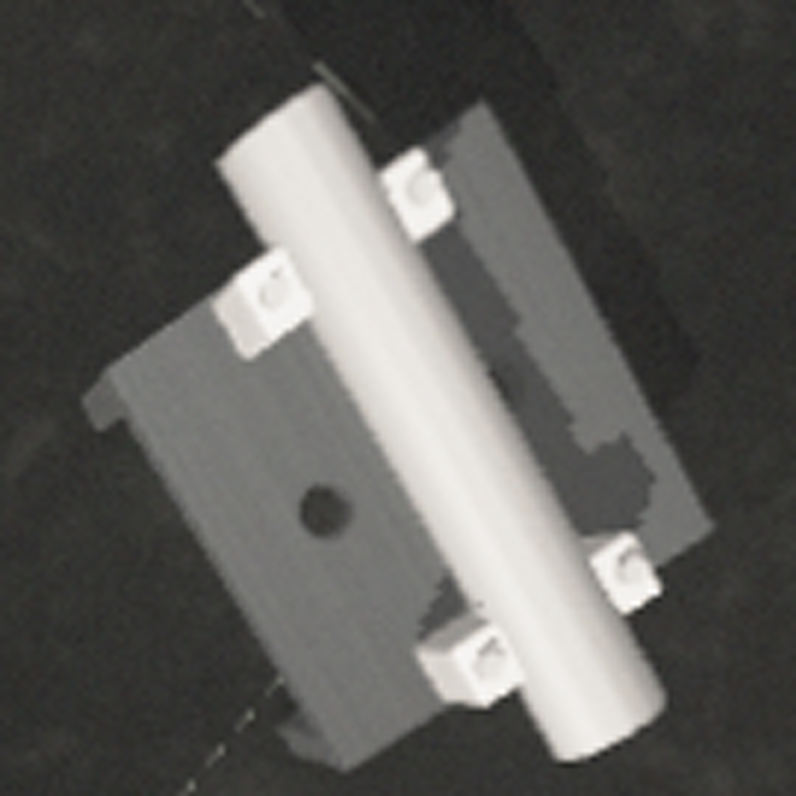

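Emit:
apply_moves([
  [[0.02,0.13,0],[0,0,0.5]],
  [[0.02,0.13,0],[0,0,0.5]],
  [[0.02,0.13,-0.02],[0,0,0.5]],
  [[0.02,0.12,-0.06],[0,0,0.5]],
  [[0.02,0.11,-0.08],[0,0,0.5]],
  [[0.02,0.11,-0.08],[0,0,0.5]],
  [[0.02,0.1,-0.08],[0,0,0.3]],
  [[0,0,0],[0,0,0]],
  [[0,0,0],[0,0,0]],
])

```text
clock: 2.67
tcp_pos: [0.4484, 0.186, 0.2147]
tcp_rot: [-2.666, -1.658, 0.006]
contact_force: [-0.0, -0.2, 0.8]
finger_gap: 0.0866
```

Run:
```python
from h import *
im,o=shot('wrist','w3'); print(o['clock'],o['joint_pos'].round(3),o['tcp_pos'].round(4),o['tcp_rot'].round(3),o['qd'].round(2))
crop('w3_raw','w3c',120,0,400,240,2)
```

```text
2.6667 [ 0.239  0.267 -0.84   1.942  0.228  1.035 -1.16 ] [0.4484 0.186  0.2147] [-2.666 -1.658  0.006] [ 0.04 -0.06  0.02 -0.02 -0.    0.01  0.01]
```

View pics/w3c.png

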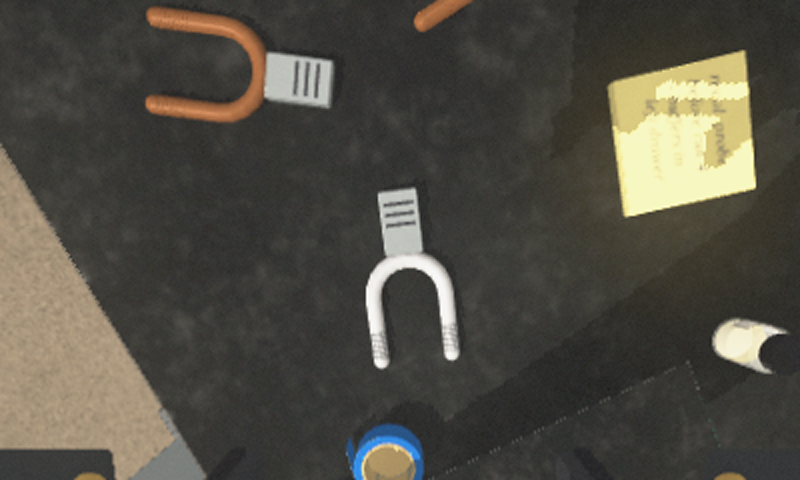

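Run:
```python
from h import *
C=loadcam('wrist','w3')
f=lambda p:np.array(p)/2+[120,0]
P=unp(C,[f(p) for p in [(379,192),(416,188),(381,365),(452,358),(378,345),(451,338),(375,310),(448,303)]],[.01,.01]+[.005]*6)
print(P.round(4))
tabend=P[:2].mean(0)[:2]; tips=P[2:4].mean(0)[:2]
d=tips-tabend; print(np.linalg.norm(d),np.degrees(np.arctan2(d[1],d[0]))); u=d/np.linalg.norm(d)
e=P[3]-P[2]; print('legs',np.linalg.norm(e),np.degrees(np.arctan2(e[1],e[0])))
org=tips-u*.044; print('org',org,org+u*-.064,tabend,'tab',org-.045*u)
print('tape',unp(C,f((388,465)),.025))
print('toolx az',np.degrees(np.arctan2(*R.from_rotvec(r.get_obs()['tcp_rot']).as_matrix()[[1,0],0])))
# model overlay
C=loadcam('wrist','w3')
a=np.radians(0)
v=np.array([-u[1],u[0]])
im=cv2.imread('pics/w3_raw.png')
for x,y in [(44,23),(44,-23),(-64,12),(-64,-12),(-26,12),(-26,-12),(-28,0),(0,23),(0,-23),(0,28),(0,-28),(30,28),(30,-28)]:
    q=org+u*x/1e3+v*y/1e3; p=proj(C,[*q,.01 if x<-30 else .005])[0]; cv2.circle(im,(int(round(p[0])),int(round(p[1]))),1,(0,0,255),-1)
cv2.imwrite('pics/ov.png',cv2.resize(im[70:220,260:420],None,fx=4,fy=4,interpolation=cv2.INTER_NEAREST))
```

```text
[[0.4764 0.2832 0.01  ]
 [0.4971 0.2755 0.01  ]
 [0.4292 0.1883 0.005 ]
 [0.4725 0.1721 0.005 ]
 [0.4334 0.2008 0.005 ]
 [0.4774 0.1842 0.005 ]
 [0.4419 0.2216 0.005 ]
 [0.4852 0.2052 0.005 ]]
0.1054812334402213 -109.90953911948196
legs 0.046203005224127514 -20.472749203515384
org [0.46580289 0.22158106] [0.4875972  0.28175587] [0.48673947 0.27938765] tab [0.48112701 0.26389148]
tape [[0.40628578 0.13114742 0.025     ]]
toolx az 63.616245786687756
```

View pics/ov.png

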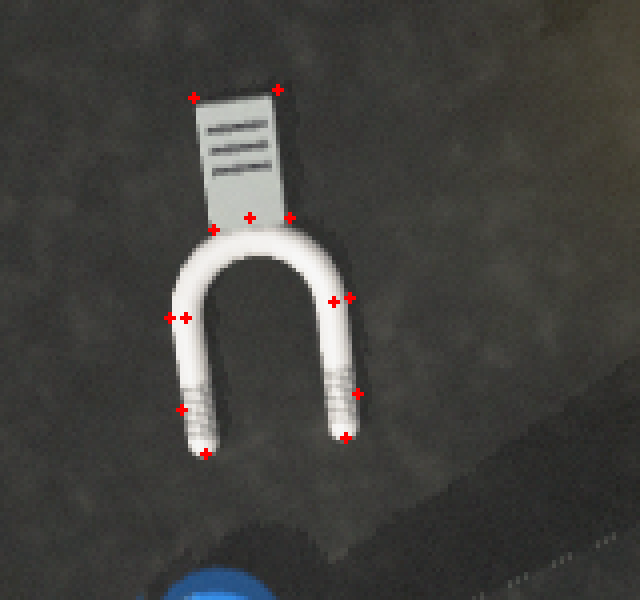

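Emit:
apply_moves([
  [[0.035,0.083,-0.05],[0,0,0.54]],
  [[0.035,0.083,-0.05],[0,0,0.54]],
  [[0.035,0.083,-0.05],[0,0,0.54]],
  [[0,0,-0.11],[0,0,0]],
  [[0,0,-0.11],[0,0,0]],
  [[0,0,-0.11],[0,0,0]],
  [[0,0,-0.11],[0,0,0]],
  [[0,0,-0.06],[0,0,0]],
  [[0,0,0],[0,0,0]],
  [[0,0,0],[0,0,0]],
])

```text
clock: 3.55
tcp_pos: [0.4816, 0.2591, 0.022]
tcp_rot: [2.572, 1.801, -0.0]
contact_force: [0.4, 1.9, 0.8]
finger_gap: 0.087
```

Run:
```python
from h import *
im,o=shot('wrist','w4'); print(o['clock'],o['joint_pos'].round(3),o['tcp_pos'].round(4),o['tcp_rot'].round(3),o['qd'].round(2))
M=R.from_rotvec(o['tcp_rot']).as_matrix();print(M.round(3),np.degrees(np.arctan2(M[1,0],M[0,0])))
C=loadcam('wrist','w4');print(proj(C,[[.480,.2609,.01],[.4654,.2205,.01]]))
```

```text
3.55 [-0.061  0.624 -0.676  1.976  0.576  0.74  -1.434] [0.4816 0.2591 0.022 ] [ 2.572  1.801 -0.   ] [-0.   -0.03 -0.03 -0.03 -0.   -0.   -0.  ]
[[ 0.342  0.94   0.001]
 [ 0.94  -0.342 -0.001]
 [-0.001  0.001 -1.   ]] 70.0026853507344
[[320.00932103 234.21934522]
 [320.42473115 294.0401057 ]]
```

View pics/w4_raw.png

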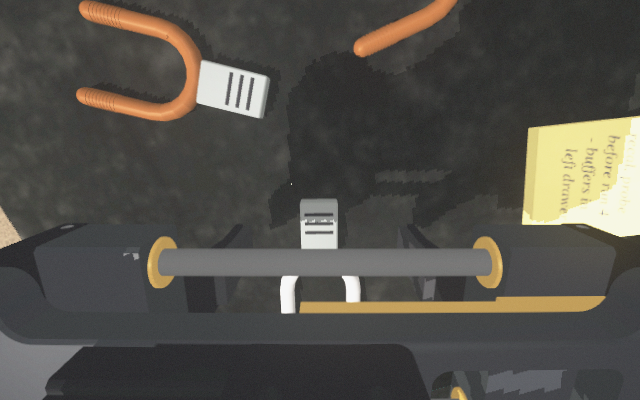

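Emit:
apply_moves([
  [[-0.005,0.005,-0.035],[0,0,0]],
  [[0,0,-0.028],[0,0,0]],
  [[0,0,0],[0,0,0]],
])

```text
clock: 3.85
tcp_pos: [0.4783, 0.2621, 0.0021]
tcp_rot: [2.57, 1.806, -0.002]
contact_force: [-0.3, 0.4, -0.6]
finger_gap: 0.0876
```

Emit:
apply_moves([
  [[0,0,0],[0,0,0]],
  [[0,0,0],[0,0,0]],
  [[0,0,0],[0,0,0]],
  [[0,0,0],[0,0,0]],
  [[0,0,0],[0,0,0]],
  [[0,0,0],[0,0,0]],
  [[0,0,0],[0,0,0]],
], grip=-1, grip_force=45)

```text
clock: 4.43
tcp_pos: [0.4786, 0.2629, 0.0028]
tcp_rot: [2.57, 1.807, 0.0]
contact_force: [-1.2, -0.1, 0.6]
finger_gap: 0.0483
```

Emit:
apply_moves([
  [[0,0,0],[0,0,0]],
  [[0,0,0],[0,0,0]],
  [[0,0,0],[0,0,0]],
  [[0,0,0],[0,0,0]],
  [[0,0,0],[0,0,0]],
  [[0,0,0],[0,0,0]],
  [[0,0,0],[0,0,0]],
])

```text
clock: 5.02
tcp_pos: [0.4786, 0.2628, 0.0027]
tcp_rot: [2.57, 1.807, 0.0]
contact_force: [0.7, -0.6, -1.3]
finger_gap: 0.0231
```

Emit:
apply_moves([
  [[0,0,0.02],[0,0,0]],
  [[0,0,0.06],[0,0,0]],
  [[0,0,0.1],[0,0,0]],
  [[0,0,0.12],[0,0,0]],
  [[0,0,0.12],[0,0,0]],
  [[0,0,0.12],[0,0,0]],
  [[0,0,0],[0,0,0]],
  [[0,0,0],[0,0,0]],
])

```text
clock: 5.68
tcp_pos: [0.4795, 0.2635, 0.167]
tcp_rot: [2.569, 1.806, 0.007]
contact_force: [-0.2, 0.2, -1.0]
finger_gap: 0.0231
```

Run:
```python
from h import *
im,o=shot('wrist','w5'); print(o['clock'],o['joint_pos'].round(3),o['tcp_pos'].round(4),o['tcp_rot'].round(3),o['finger_gap'])
im,o=shot('side','s5');crop('s5_raw','s5c',220,180,200,150,4)
```

```text
5.6833 [ 0.057  0.438 -0.823  1.869  0.382  0.994 -1.276] [0.4795 0.2635 0.167 ] [2.569 1.806 0.007] 0.023115411292138722
```

View pics/w5_raw.png

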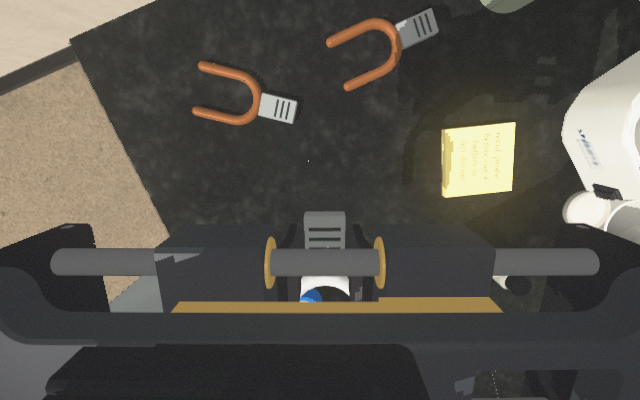

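View pics/s5c.png

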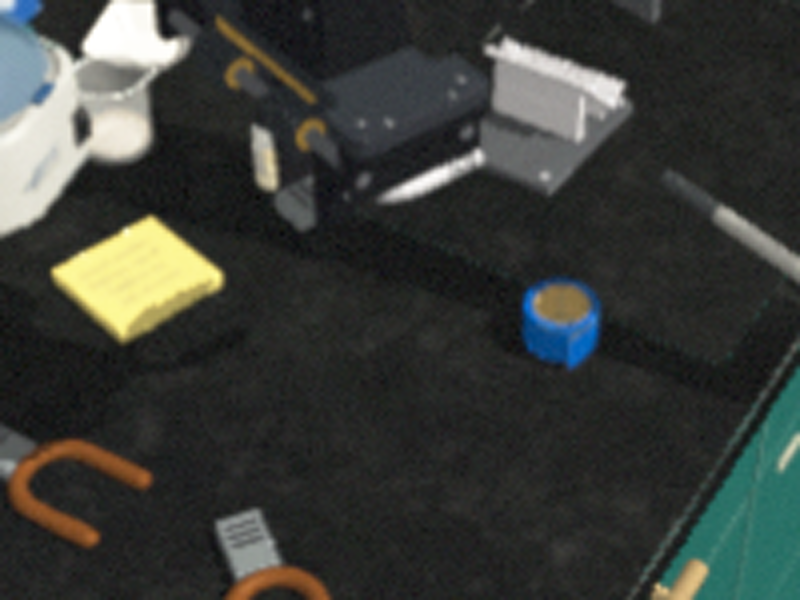

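```bash
cat > fit.py <<'E'
from h import *
from scipy.optimize import least_squares
C=loadcam('wrist','w2')
f=lambda p:np.array(p)/6+[310,40]
obs=np.array([f(p) for p in [(105,352),(383,120),(648,512),(375,718),(255,508),(543,282)]])
def model(q):
    x,y,a,h,w,_=q
    L=np.array([[-60,-45,h],[-60,45,h],[60,45,h],[60,-45,h],[.4,-w/2,61.6],[.4,w/2,61.6]])/1e3
    return L@R.from_euler('z',a).as_matrix().T+[x,y,0]
res=lambda q:np.r_[(proj(C,model(q))-obs).ravel(),(q[3]-6)/4]
s=least_squares(res,[.52,-.047,-np.pi/2,6,76,0],x_scale=[.01,.01,.01,1,1,1])
print('rest',s.x.round(4),np.degrees(s.x[2]),res(s.x).round(1))
C=loadcam('wrist','w1')
f=lambda p:np.array(p)/5.9+[345,15]
ob=np.array([f(p) for p in [(326,511),(484,100),(715,522),(345,772),(105,370),]])
def mb(q):
    x,y,a=q
    L=np.array([[0,-23,55],[-55,50,55],[55,50,55],[55,-50,55],[-55,-50,55]])/1e3
    return L@R.from_euler('z',a).as_matrix().T+[x,y,0]
rb=lambda q:(proj(C,mb(q))-ob).ravel()
d0=unp(C,ob[[2]],.055)[0]-unp(C,ob[[1]],.055)[0]; a0=np.arctan2(d0[1],d0[0])
s=least_squares(rb,[.55,-.27,a0]); print('brk',s.x.round(4),np.degrees(s.x[2]),rb(s.x).round(1))
C=loadcam('wrist','w5'); o=np.load('pics/w5_p.npy')
M=R.from_rotvec(o[3:]).as_matrix()
print(proj(C,[o[:3]+M@np.array([.02,y,-.0073]) for y in (.012,-.012)]))
E
python3 fit.py
```

```text
rest [ 5.1940e-01 -4.2200e-02 -1.5953e+00  5.5405e+00  7.9834e+01  0.0000e+00] -91.40483212380383 [-2.6 -1.7 -1.  -2.3 -0.4 -1.8 -1.6 -0.7  2.4  2.9  2.4  2.9 -0.1]
brk [ 0.5449 -0.2793 -1.8629] -106.73643337752716 [ 0.2 -0.4 -0.2 -0.5  0.2  0.9  0.5  0.1 -0.6 -0. ]
[[344.90737989 215.40280825]
 [301.41127788 215.42029146]]
```

Emit:
apply_moves([
  [[0.01,-0.06,0.1],[0,0,0.4]],
  [[0.01,-0.11,0.07],[0,0,0.4]],
  [[0.01,-0.12,0.05],[0,0,0.4]],
  [[0.01,-0.13,0.03],[0,0,0.4]],
  [[0.015,-0.13,0.02],[0,0,0.4]],
  [[0.015,-0.13,0],[0,0,0.4]],
  [[0.015,-0.13,0],[0,0,0.4]],
  [[0.015,-0.13,0],[0,0,0.4]],
  [[0.015,-0.13,0],[0,0,0.4]],
  [[0.015,-0.13,0],[0,0,0.4]],
  [[0.01,-0.13,0],[0,0,0.4]],
  [[0,-0.11,0],[0,0,0.25]],
])

```text
clock: 6.78
tcp_pos: [0.5193, -0.1724, 0.2434]
tcp_rot: [-2.243, -2.195, 0.003]
contact_force: [0.6, -0.0, -0.6]
finger_gap: 0.0236
```

Emit:
apply_moves([
  [[0,0,0],[0,0,0]],
  [[0,0,0],[0,0,0]],
  [[0,0,0],[0,0,0]],
])

```text
clock: 7.03
tcp_pos: [0.5196, -0.1684, 0.244]
tcp_rot: [-2.241, -2.196, 0.001]
contact_force: [-0.1, 0.3, -1.3]
finger_gap: 0.0238
```

Run:
```python
from h import *
im,o=shot('wrist','w6'); print(o['clock'],o['joint_pos'].round(3),o['tcp_pos'].round(4),o['tcp_rot'].round(3),o['finger_gap'],o['qd'].round(2))
M=R.from_rotvec(o['tcp_rot']).as_matrix();print(M.round(3),np.degrees(np.arctan2(M[1,0],M[0,0])))
crop('w6_raw','w6c',220,0,200,220,2.7)
```

```text
7.0333 [ 0.88   0.344 -0.809  1.778  0.27   1.138 -0.036] [ 0.5196 -0.1684  0.244 ] [-2.241e+00 -2.196e+00  1.000e-03] 0.023824382840433457 [-0.02 -0.02 -0.03 -0.    0.   -0.    0.  ]
[[ 0.02   1.    -0.003]
 [ 1.    -0.02   0.002]
 [ 0.002 -0.003 -1.   ]] 88.84188822784382
```

View pics/w6_raw.png

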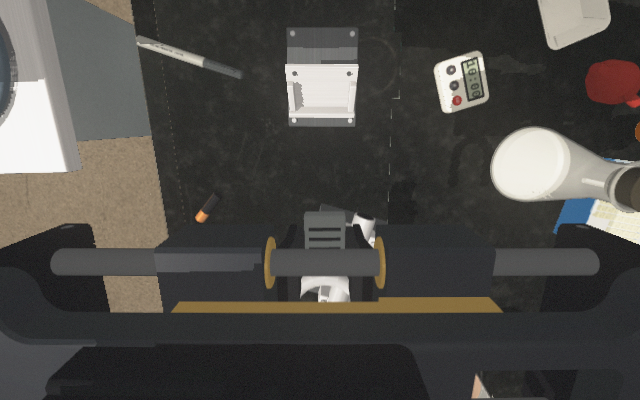

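Run:
```python
from h import *
crop('w6_raw','w6c',275,15,100,120,6)
```

```text
(no output)
```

View pics/w6c.png

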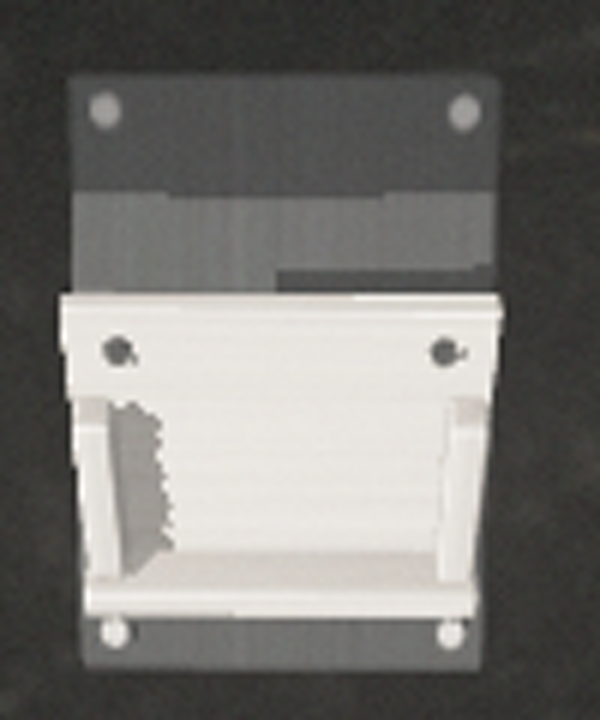

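```bash
cat > fit2.py <<'E'
from h import *
from scipy.optimize import least_squares
C=loadcam('wrist','w6')
f=lambda p:np.array(p)/6+[275,15]
obs=np.array([f(p) for p in [(70,75),(498,75),(480,668),(85,668),(66,320),(498,318),(250,552),(250,580)]])
def model(q):
    x,y,a,h,w=q
    L=np.array([[-60,-45,h],[-60,45,h],[60,45,h],[60,-45,h],[.4,-w/2,61.6],[.4,w/2,61.6],[40,-18,22],[49.9,-18,31.9]])/1e3
    return L@R.from_euler('z',a).as_matrix().T+[x,y,0]
def res(q,full=False):
    e=(proj(C,model(q))-obs); 
    if full: return e
    e[6:,0]=0
    return np.r_[e.ravel(),(q[3]-6)/4]
s=least_squares(res,[.52,-.047,-np.pi/2,6,76],x_scale=[.01,.01,.01,1,1])
print('rest',s.x.round(4),np.degrees(s.x[2]),res(s.x,1).round(1))
C5=C;o=np.load('pics/w6_p.npy');M=R.from_rotvec(o[3:]).as_matrix()
print(proj(C5,[o[:3]+M@np.array([.02,y,-.0073]) for y in (.012,-.012)]))
E
python3 fit2.py
python3 -c "
from h import *
crop('w6_raw','w6d',270,190,110,120,6)"
```

```text
rest [ 5.19800e-01 -4.10000e-02 -1.59750e+00 -2.90130e+00  7.88516e+01] -91.53001643671108 [[ 0.2 -1.3]
 [ 0.2 -0.9]
 [ 0.2 -1.9]
 [-0.1 -2.3]
 [-0.2 -0. ]
 [-0.2  0.8]
 [-9.   0.9]
 [-9.4  4.2]]
[[344.5556572  214.90496873]
 [301.04279081 214.9262325 ]]
```

View pics/w6d.png

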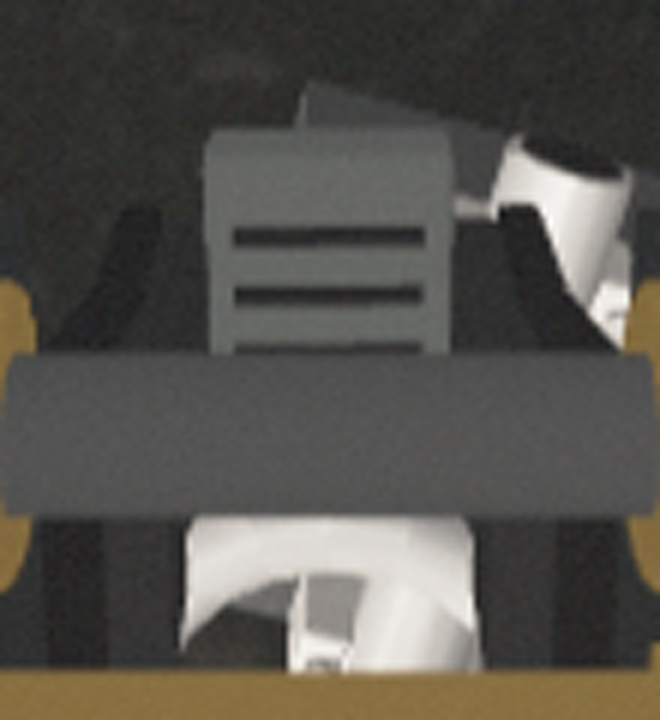

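```bash
sed -i 's/e\[6:,0\]=0/e[6:,0]=0; e[7]=0/' fit2.py; python3 fit2.py; sed -i 's/(q\[3\]-6)\/4/(q[3]-6)*4/' fit2.py; python3 fit2.py
```

```text
rest [ 5.19800e-01 -4.18000e-02 -1.59430e+00 -1.27850e+00  7.88988e+01] -91.34694565465222 [[-0.1 -0.9]
 [ 0.2 -0.7]
 [ 0.5 -1.4]
 [-0.1 -1.6]
 [-0.2  0.9]
 [-0.2  1.4]
 [-8.8  1.6]
 [-9.2  4.9]]
[[344.5556572  214.90496873]
 [301.04279081 214.9262325 ]]
rest [ 5.19900e-01 -4.25000e-02 -1.59480e+00  5.91320e+00  7.89334e+01] -91.37404270521473 [[-0.8 -2.2]
 [ 0.9 -2. ]
 [ 1.  -0.8]
 [-0.7 -1.1]
 [-0.2  1.5]
 [-0.2  2.1]
 [-8.8  2.1]
 [-9.2  5.4]]
[[344.5556572  214.90496873]
 [301.04279081 214.9262325 ]]
```

Emit:
apply_moves([
  [[0,0.05,0],[0.94,-0.02,0]],
  [[0,0.05,0],[0.94,-0.02,0]],
  [[0,0.05,0],[0.94,-0.02,0]],
  [[0,0.05,-0.02],[0.94,-0.02,0]],
  [[0,0.04,-0.03],[0.94,-0.02,0]],
  [[0,0.03,-0.03],[0.94,-0.02,0]],
  [[0,0.03,-0.04],[0.94,-0.02,0]],
  [[0,0.02,-0.05],[0.94,-0.02,0]],
  [[0,0.02,-0.05],[0.94,-0.02,0]],
  [[0,0.02,-0.05],[0.94,-0.02,0]],
  [[0,0.01,-0.05],[0.94,-0.02,0]],
  [[0,0,-0.05],[0.91,-0.02,0]],
])

```text
clock: 8.08
tcp_pos: [0.5202, -0.0558, 0.1344]
tcp_rot: [-1.775, -1.746, -0.739]
contact_force: [0.3, -0.3, -1.7]
finger_gap: 0.0234
```

Emit:
apply_moves([
  [[0,0,0],[0,0,0]],
  [[0,0,0],[0,0,0]],
  [[0,0,0],[0,0,0]],
])

```text
clock: 8.33
tcp_pos: [0.5211, -0.0567, 0.1361]
tcp_rot: [-1.779, -1.748, -0.738]
contact_force: [0.6, -0.1, -1.1]
finger_gap: 0.0229
```

```bash
cat > st.py <<'E'
from h import *
import sys
def tgt(P,axz,axx):
    o=r.get_obs(); M=R.from_rotvec(o['tcp_rot']).as_matrix()
    z=np.array(axz,float);z/=np.linalg.norm(z);x=np.array(axx,float);x-=z*(x@z);x/=np.linalg.norm(x)
    G=np.c_[x,np.cross(z,x),z]; dr=np.degrees(R.from_matrix(G@M.T).as_rotvec())/4
    print(o['clock'],'tcp',o['tcp_pos'].round(4),'d units',((np.array(P)-o['tcp_pos'])/.3).round(4),'turn',dr.round(3),'j',o['joint_pos'].round(2),'gap',round(o['finger_gap'],4),'F',o['contact_force'].round(1))
E
python3 - <<'E'
from st import *
a=np.radians(-91.4);xr=np.array([np.cos(a),np.sin(a),0]);Z=np.array([0,0,1.]);s=.5**.5
n=s*xr+s*Z; ux=s*xr-s*Z
top=np.array([.518,-.040,0])-.0194*xr+.0885*Z
T=top+.001*ux-.0023*n
tgt(T+.002*n-.004*ux,-n,-ux); print(n,ux)
shot('wrist','w7');shot('side','s7');crop('s7_raw','s7c',270,110,200,150,4)
E
```

```text
8.3333 tcp [ 0.5211 -0.0567  0.1361] d units [-0.0085  0.128  -0.1522] turn [ 0.012  0.033 -0.085] j [ 1.1   0.76 -0.98  1.86 -0.18  0.98  0.33] gap 0.0229 F [ 0.6 -0.1 -1.1]
[-0.01727616 -0.7068957   0.70710678] [-0.01727616 -0.7068957  -0.70710678]
```

View pics/s7c.png

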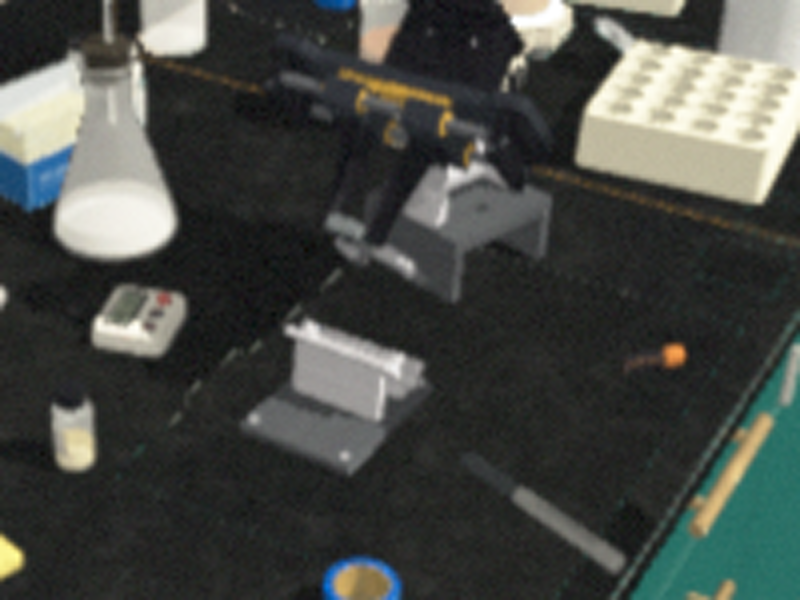

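View pics/w7_raw.png

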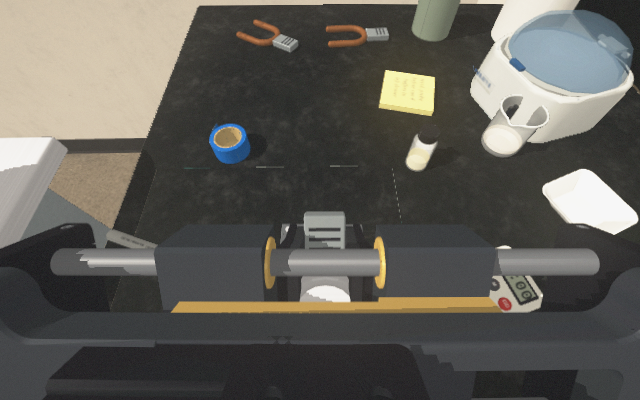

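Emit:
apply_moves([
  [[-0.003,0.035,-0.04],[0,0,-0.08]],
  [[-0.003,0.035,-0.04],[0,0,0]],
  [[-0.002,0.03,-0.037],[0,0,0]],
  [[0,0.01,-0.012],[0,0,0]],
  [[0,0,0],[0,0,0]],
  [[0,0,0],[0,0,0]],
])

```text
clock: 8.93
tcp_pos: [0.5188, -0.0252, 0.097]
tcp_rot: [-1.786, -1.743, -0.741]
contact_force: [-0.1, -0.7, -1.0]
finger_gap: 0.0231
```

```bash
cat > rest.py <<'E'
from st import *
a=np.radians(-91.4);xr=np.array([np.cos(a),np.sin(a),0]);Z=np.array([0,0,1.]);s=.5**.5
n=s*xr+s*Z; ux=s*xr-s*Z
top=np.array([.518,-.040,0])-.0194*xr+.0885*Z
T=top+.001*ux-.0023*n
E
python3 - <<'E'
from rest import *
tgt(T+.002*n-.004*ux,-n,-ux)
shot('side','s8');crop('s8_raw','s8c',320,150,80,80,8)
shot('scene','c8');crop('c8_raw','c8c',310,140,80,80,8)
E
```

```text
8.9333 tcp [ 0.5188 -0.0252  0.097 ] d units [-0.0009  0.023  -0.022 ] turn [0.019 0.033 0.02 ] j [ 1.05  0.81 -0.96  1.92 -0.18  0.87  0.32] gap 0.0231 F [-0.1 -0.7 -1. ]
```

View pics/s8c.png

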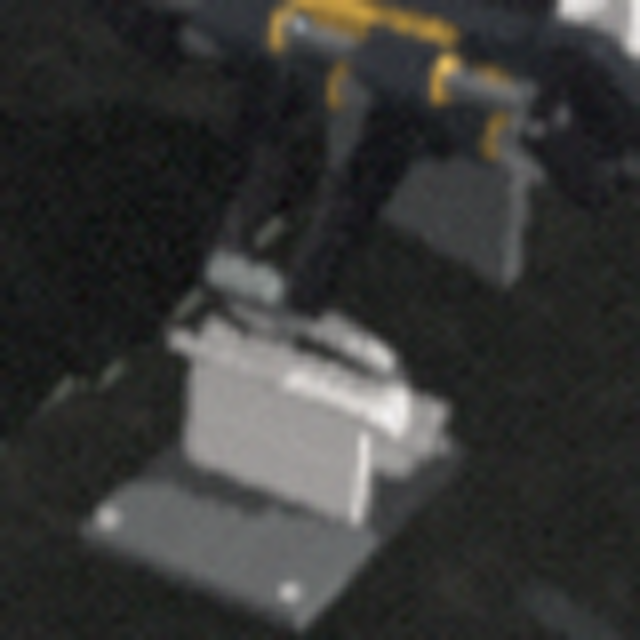

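View pics/c8c.png

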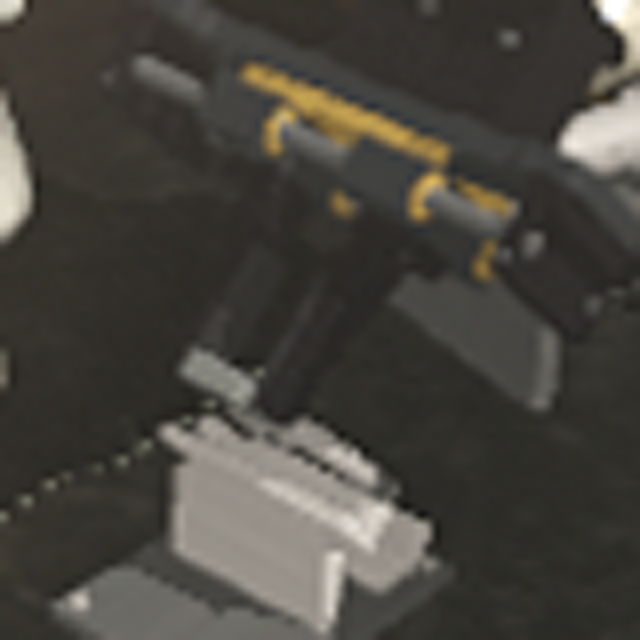

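Emit:
apply_moves([
  [[0,0.01,-0.009],[0,0,0]],
  [[0,0.006,-0.006],[0,0,0]],
  [[0,0.004,-0.004],[0,0,0]],
  [[0,0,0],[0,0,0]],
  [[0,0,0],[0,0,0]],
])

```text
clock: 9.45
tcp_pos: [0.5181, -0.0191, 0.0902]
tcp_rot: [-1.786, -1.74, -0.741]
contact_force: [-0.1, -0.2, -1.2]
finger_gap: 0.0232
```

Emit:
apply_moves([
  [[0,0.003,-0.003],[0,0,0]],
  [[0,0.003,-0.003],[0,0,0]],
  [[0,0,0],[0,0,0]],
])

```text
clock: 9.7
tcp_pos: [0.518, -0.0172, 0.0883]
tcp_rot: [-1.786, -1.74, -0.741]
contact_force: [0.1, 1.0, -2.0]
finger_gap: 0.0233
```

Emit:
apply_moves([
  [[0,0.003,-0.003],[0,0,0]],
  [[0,0,0],[0,0,0]],
  [[0,0,0],[0,0,0]],
])

```text
clock: 9.95
tcp_pos: [0.5182, -0.0167, 0.0877]
tcp_rot: [-1.786, -1.74, -0.741]
contact_force: [-0.4, -1.4, 1.6]
finger_gap: 0.0231
```

Run:
```python
from rest import *
tgt(T,-n,-ux)
shot('side','s9');crop('s9_raw','s9c',330,160,60,60,10)
shot('scene','c9');crop('c9_raw','c9c',315,170,60,60,10)
```

```text
9.95 tcp [ 0.5182 -0.0167  0.0877] d units [ 0.001  -0.0101 -0.0051] turn [-0.002  0.009  0.03 ] j [ 1.04  0.82 -0.95  1.93 -0.18  0.84  0.32] gap 0.0231 F [-0.4 -1.4  1.6]
```

View pics/s9c.png

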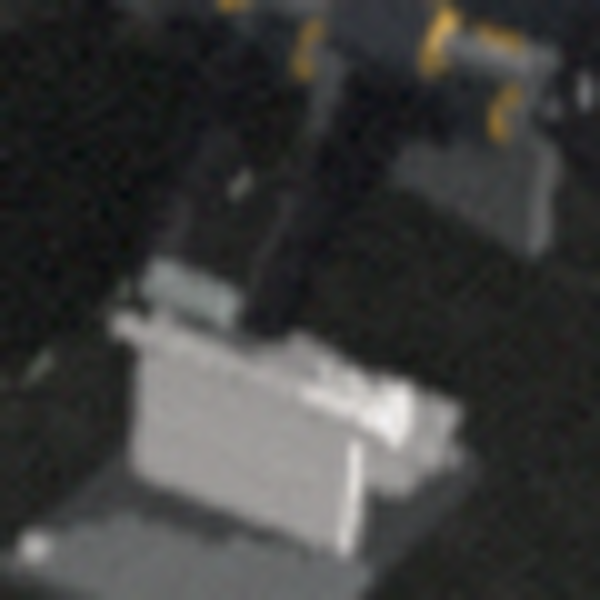

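View pics/c9c.png

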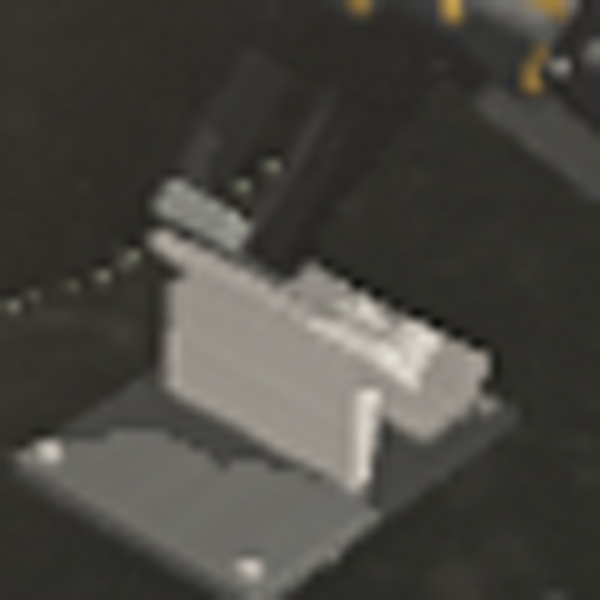

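Emit:
apply_moves([
  [[0,-0.003,-0.003],[0,0,0]],
  [[0,-0.003,-0.003],[0,0,0]],
  [[0,-0.002,-0.002],[0,0,0]],
  [[0,0,0],[0,0,0]],
])

```text
clock: 10.38
tcp_pos: [0.5185, -0.0174, 0.0867]
tcp_rot: [-1.784, -1.738, -0.743]
contact_force: [-0.0, 0.3, 7.2]
finger_gap: 0.0235
```

Emit:
apply_moves([
  [[0,0,0],[0,0,0]],
  [[0,0,0],[0,0,0]],
  [[0,0,0],[0,0,0]],
  [[0,0,0],[0,0,0]],
  [[0,0,0],[0,0,0]],
  [[0,0,0],[0,0,0]],
], grip=0.3)

```text
clock: 10.88
tcp_pos: [0.518, -0.019, 0.085]
tcp_rot: [-1.786, -1.74, -0.74]
contact_force: [0.1, 0.2, -0.0]
finger_gap: 0.0533
```

Emit:
apply_moves([
  [[0,-0.015,0.015],[0,0,0]],
  [[0,-0.04,0.04],[0,0,0]],
  [[0,-0.07,0.07],[0,0,0]],
  [[0,-0.07,0.07],[0,0,0]],
  [[0,-0.06,0.08],[0,0,0]],
  [[0,0,0],[0,0,0]],
])

```text
clock: 11.38
tcp_pos: [0.5215, -0.1004, 0.1711]
tcp_rot: [-1.796, -1.741, -0.747]
contact_force: [0.7, -0.6, -0.2]
finger_gap: 0.0566
```

Run:
```python
from rest import *
tgt(T,-n,-ux)
shot('side','s10');crop('s10_raw','s10c',320,160,80,80,8)
shot('scene','c10');crop('c10_raw','c10c',305,170,80,80,8)
shot('wrist','w10')
```

```text
11.3833 tcp [ 0.5215 -0.1004  0.1711] d units [-0.01    0.2691 -0.2832] turn [0.061 0.103 0.138] j [ 1.16  0.73 -0.98  1.8  -0.19  1.09  0.34] gap 0.0566 F [ 0.7 -0.6 -0.2]
```

View pics/s10c.png

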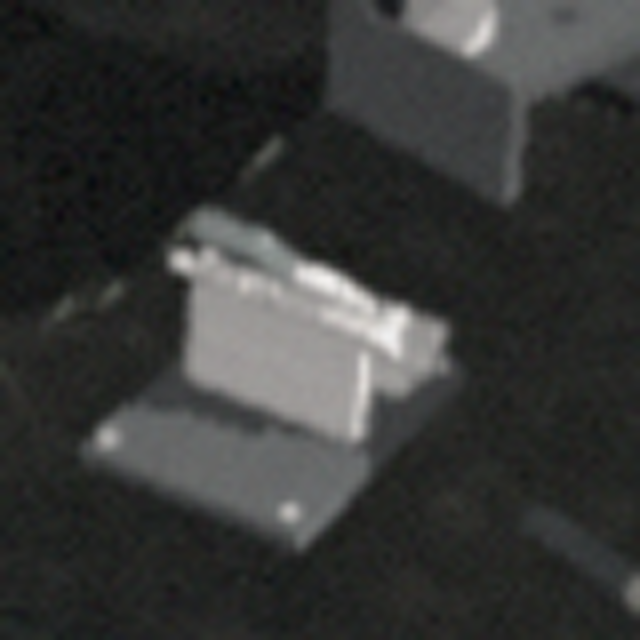

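View pics/c10c.png

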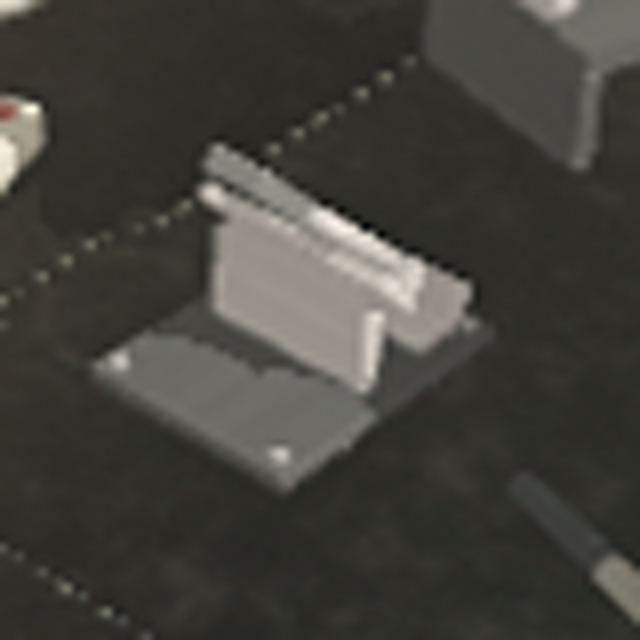

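View pics/w10_raw.png

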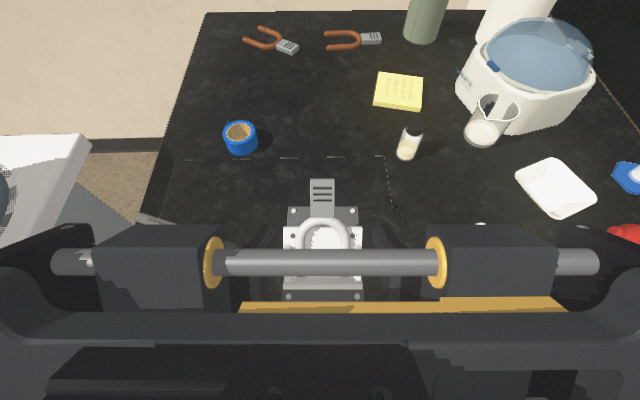

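Emit:
apply_moves([
  [[0,-0.02,0.03],[-1,0,0]],
  [[0,-0.02,0.03],[-1,0,0]],
  [[0,-0.02,0.03],[-1,0,0]],
  [[0,-0.02,0.03],[-1,0,0]],
  [[0,-0.02,0.02],[-1,0,0]],
  [[0,-0.02,0.02],[-1,0,0]],
  [[0,-0.01,0],[-1,0,0]],
  [[0,0,0],[-1,0,0]],
  [[0,0,0],[-1,0,0]],
  [[0,0,0],[-1,0,0]],
  [[0,0,0],[-1,0,0]],
  [[0,0,0],[0,0,0]],
])

```text
clock: 12.53
tcp_pos: [0.5173, -0.1292, 0.2152]
tcp_rot: [-2.232, -2.211, -0.039]
contact_force: [-0.8, 1.0, -1.3]
finger_gap: 0.0564
```

Run:
```python
from rest import *
tgt(T,[0,0,-1],-ux)
shot('wrist','w11');crop('w11_raw','w11c',260,20,130,160,4.5)
print(r.get_obs()['qd'].round(2))
```

```text
12.5333 tcp [ 0.5173 -0.1292  0.2152] d units [ 0.004   0.3651 -0.4301] turn [-0.246  0.252 -0.213] j [ 0.83  0.34 -0.81  1.85  0.27  1.05 -0.09] gap 0.0564 F [-0.8  1.  -1.3]
[ 0.04  0.02  0.03 -0.02 -0.01  0.    0.02]
```

View pics/w11c.png

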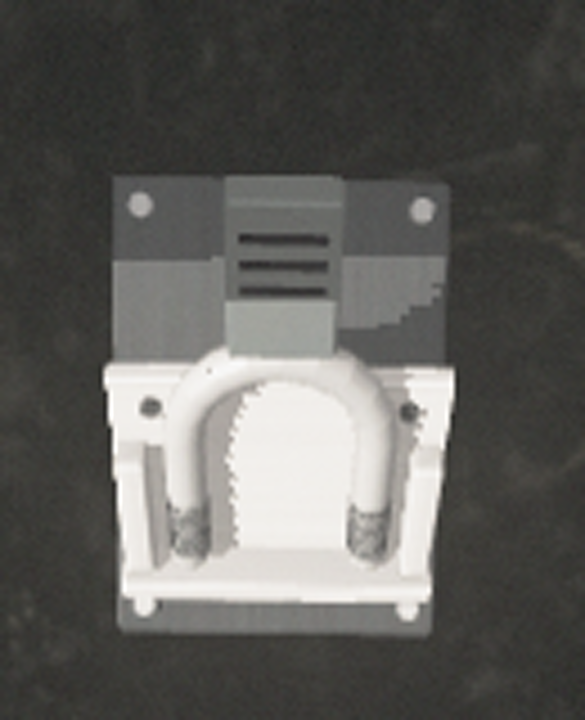

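```bash
cat > fit3.py <<'E'
from rest import *
from scipy.optimize import least_squares
C=loadcam('wrist','w11')
f=lambda p:np.array(p)/4.5+[260,20]
obs=np.array([f(p) for p in [(225,205),(343,205),(225,180),(344,180),(190,562),(370,562),(164,445),(391,445)]])
L=np.array([[-64,12,5],[-64,-12,5],[-64,12,-5],[-64,-12,-5],[44,23,0],[44,-23,0],[10,28,0],[10,-28,0]])/1e3
def model(q):
    a=q[3];xr=np.array([np.cos(a),np.sin(a),0]); n=s*xr+s*Z;ux=s*xr-s*Z; G=np.c_[ux,np.cross(n,ux),n]
    return L@G.T+q[:3]
for flip in (1,-1):
    L[:,1]*=flip
    res=lambda q:(proj(C,model(q))-obs).ravel()
    q=least_squares(res,[.518,-.05,.057,np.radians(-91.4)]).x
    print(flip,q.round(4),np.degrees(q[3]),res(q).round(1))
print('expected org',top+.045*ux)
E
python3 fit3.py
```

```text
1 [ 0.5227 -0.0237 -0.1856 -1.5928] -91.26131478883907 [ 20.2  12.1 -20.5  11.9  20.2  13.9 -20.6  13.6  31.5 -21.2 -31.8 -21.5
  40.8  -8.5 -39.5  -8.9]
-1 [ 0.5197 -0.0496  0.0441 -1.5862] -90.8798784511337 [-0.2 -0.1  0.1  0.2  0.  -1.2 -0.5 -0.9  1.  -2.3 -1.6 -2.1  1.   3.1
  0.1  3.4]
expected org [ 0.51769656 -0.0524161   0.05668019]
```

Run:
```python
from rest import *
org=np.array([.5177,-.0524,.0567])
tgt(org-.110*ux,ux,-n)
```

```text
12.5833 tcp [ 0.5174 -0.131   0.215 ] d units [ 0.0074  0.5211 -0.2684] turn [-11.518   0.44   -0.264] j [ 0.84  0.34 -0.81  1.85  0.26  1.05 -0.09] gap 0.0567 F [ 0.6 -0.8 -0. ]
```

Emit:
apply_moves([
  [[0,0.06,0.02],[-0.96,0.04,-0.02]],
  [[0,0.06,0.01],[-0.96,0.04,-0.02]],
  [[0,0.06,0],[-0.96,0.04,-0.02]],
  [[0,0.06,0],[-0.96,0.04,-0.02]],
  [[0,0.06,0],[-0.96,0.04,-0.02]],
  [[0,0.06,-0.02],[-0.96,0.04,-0.02]],
  [[0,0.05,-0.03],[-0.96,0.04,-0.02]],
  [[0.002,0.05,-0.05],[-0.96,0.04,-0.02]],
  [[0.002,0.03,-0.06],[-0.96,0.04,-0.02]],
  [[0.002,0.02,-0.06],[-0.96,0.04,-0.02]],
  [[0.002,0.01,-0.05],[-0.96,0.04,-0.02]],
  [[0,0,-0.03],[-0.96,0.04,-0.02]],
])

```text
clock: 13.58
tcp_pos: [0.5194, 0.0216, 0.1317]
tcp_rot: [1.784, 1.739, -0.747]
contact_force: [0.8, 0.6, -0.0]
finger_gap: 0.0567
```

Emit:
apply_moves([
  [[0,0,0],[0,0,0]],
  [[0,0,0],[0,0,0]],
])

```text
clock: 13.75
tcp_pos: [0.5197, 0.0214, 0.1328]
tcp_rot: [1.786, 1.74, -0.744]
contact_force: [0.5, -1.2, 1.3]
finger_gap: 0.0565
```

Run:
```python
from rest import *
org=np.array([.5177,-.0524,.0567])
tgt(org-.110*ux,ux,-n)
tgt(org-.031*ux,ux,-n)
shot('wrist','w12');shot('side','s12');crop('s12_raw','s12c',300,140,120,100,6)
C=loadcam('wrist','w12');G=np.c_[ux,np.cross(n,ux),n]
L=np.array([[-64,12,5],[-64,-12,5],[-64,12,-5],[-64,-12,-5],[44,23,0],[44,-23,0]])/1e3
print(proj(C,L@G.T+org).round(1))
```

```text
13.75 tcp [0.5197 0.0214 0.1328] d units [-0.0004  0.0131  0.0057] turn [ 0.014 -0.039  0.036] j [-0.04  0.62 -0.63  1.89  0.91  1.49 -1.16] gap 0.0565 F [ 0.5 -1.2  1.3]
13.75 tcp [0.5197 0.0214 0.1328] d units [-0.005  -0.173  -0.1805] turn [ 0.014 -0.039  0.036] j [-0.04  0.62 -0.63  1.89  0.91  1.49 -1.16] gap 0.0565 F [ 0.5 -1.2  1.3]
[[339.5 226. ]
 [307.1 226. ]
 [339.7 213.1]
 [306.9 213.1]
 [345.  187.5]
 [303.  187.5]]
```

View pics/w12_raw.png

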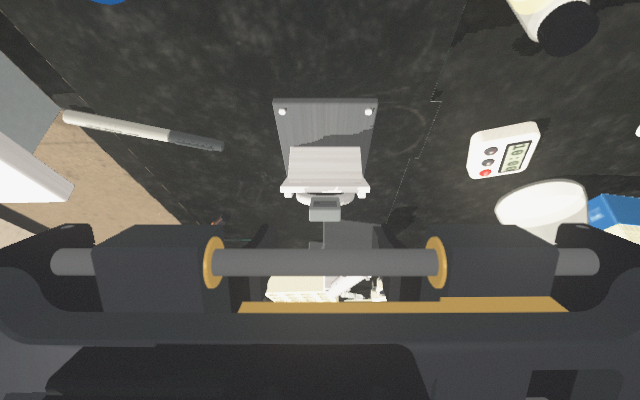

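View pics/s12c.png

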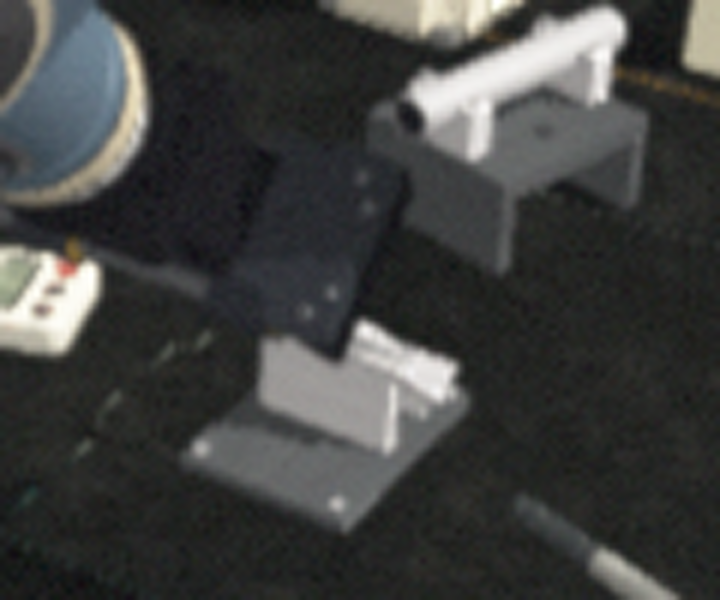

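Run:
```python
from rest import *
crop('w12_raw','w12c',270,140,110,120,6)
```

```text
(no output)
```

View pics/w12c.png

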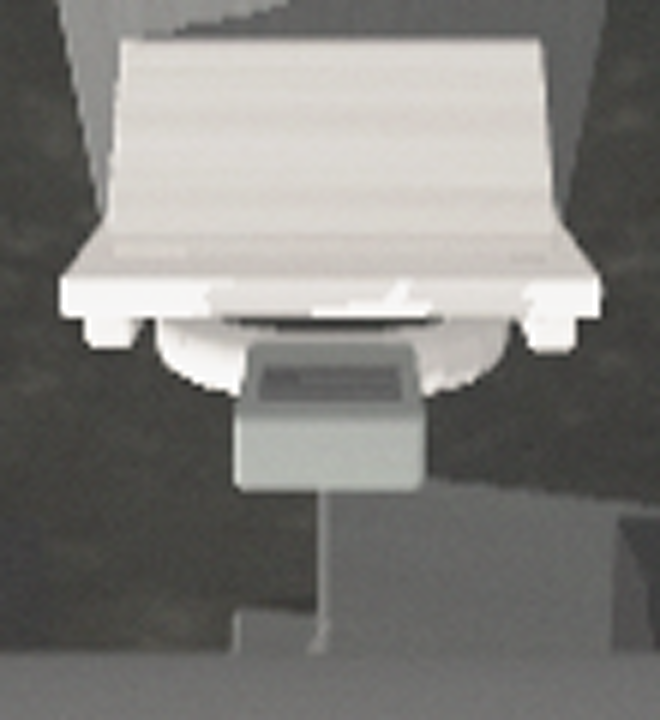

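Emit:
apply_moves([
  [[-0.002,-0.03,-0.035],[0,0,0]],
  [[-0.002,-0.04,-0.044],[0,0,0]],
  [[-0.001,-0.04,-0.044],[0,0,0]],
  [[0,-0.035,-0.037],[0,0,0]],
  [[0,-0.015,-0.016],[0,0,0]],
  [[0,0,0],[0,0,0]],
  [[0,0,0],[0,0,0]],
])

```text
clock: 14.43
tcp_pos: [0.5191, -0.0267, 0.0821]
tcp_rot: [1.787, 1.736, -0.738]
contact_force: [-0.7, -0.1, -0.4]
finger_gap: 0.0563
```

Run:
```python
from rest import *
org=np.array([.5177,-.0524,.0567])
tgt(org-.031*ux-.002*n,ux,-n)
shot('wrist','w13');crop('w13_raw','w13c',240,170,170,130,4.5)
```

```text
14.4333 tcp [ 0.5191 -0.0267  0.0821] d units [-0.0029 -0.0078 -0.0164] turn [0.017 0.045 0.052] j [ 0.01  0.67 -0.59  1.96  1.    1.39 -1.2 ] gap 0.0563 F [-0.7 -0.1 -0.4]
```

View pics/w13c.png

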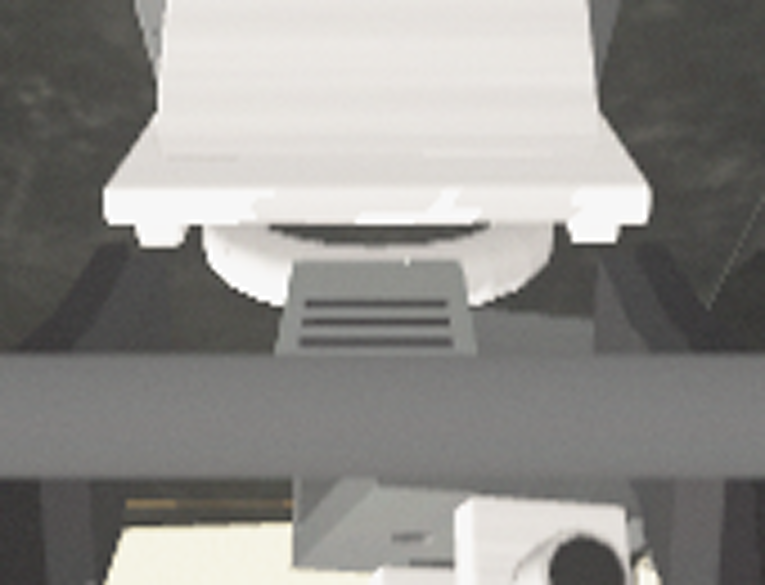

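Emit:
apply_moves([
  [[-0.002,-0.004,-0.008],[0,0,0]],
  [[0,-0.003,-0.004],[0,0,0]],
  [[0,0,0],[0,0,0]],
])

```text
clock: 14.73
tcp_pos: [0.5185, -0.0282, 0.0783]
tcp_rot: [1.786, 1.737, -0.738]
contact_force: [-0.1, -0.7, -0.0]
finger_gap: 0.0568
```

Emit:
apply_moves([
  [[0,0,0],[0,0,0]],
  [[0,0,0],[0,0,0]],
  [[0,0,0],[0,0,0]],
  [[0,0,0],[0,0,0]],
  [[0,0,0],[0,0,0]],
  [[0,0,0],[0,0,0]],
  [[0,0,0],[0,0,0]],
  [[0,0,0],[0,0,0]],
], grip=-1, grip_force=50)

```text
clock: 15.4
tcp_pos: [0.5185, -0.0284, 0.0783]
tcp_rot: [1.786, 1.736, -0.739]
contact_force: [-0.6, 0.4, 0.9]
finger_gap: 0.0236
```

Emit:
apply_moves([
  [[0,-0.02,0.02],[0,0,0]],
  [[0,-0.05,0.05],[0,0,0]],
  [[0,-0.06,0.06],[0,0,0]],
  [[0,-0.05,0.08],[0.9,0,0]],
  [[0,-0.05,0.08],[0.9,0,0]],
  [[0,-0.05,0.08],[0.9,0,0]],
  [[0,-0.04,0.08],[0.9,0,0]],
  [[0,-0.04,0.06],[0.9,0,0]],
  [[0,-0.04,0.04],[0.9,0,0]],
  [[0,-0.04,0],[0.9,0,0]],
  [[0,-0.04,0],[0.9,0,0]],
  [[0,-0.04,0],[0.9,0,0]],
])

```text
clock: 16.4
tcp_pos: [0.5177, -0.1855, 0.2443]
tcp_rot: [2.136, 2.086, -0.248]
contact_force: [0.5, 0.5, -2.2]
finger_gap: 0.0233
```

```bash
cat > brk.py <<'E'
from st import *
B=np.array([.5449,-.2793,0]); a=np.radians(-16.74)
by=np.array([np.cos(a),np.sin(a),0]); bx=np.array([np.sin(-a)*-1,np.cos(a)*1,0])*1.0
bx=np.cross(by,[0,0,1.]); tx=-bx  # pipe axis; tx = tool x target (+y side)
E
python3 - <<'E'
from brk import *
print(bx,tx)
tgt(B+[0,0,.205],[0,0,-1],tx)
E
```

```text
[-0.28802914 -0.95762165  0.        ] [ 0.28802914  0.95762165 -0.        ]
16.4 tcp [ 0.5177 -0.1855  0.2443] d units [ 0.0906 -0.3127 -0.131 ] turn [ 3.098 -0.658 -3.835] j [ 0.71  0.3  -0.7   1.82  0.46  1.14 -0.19] gap 0.0233 F [ 0.5  0.5 -2.2]
```

Emit:
apply_moves([
  [[0.015,-0.052,0],[0.52,-0.11,-0.64]],
  [[0.015,-0.052,0],[0.52,-0.11,-0.64]],
  [[0.015,-0.052,0],[0.52,-0.11,-0.64]],
  [[0.015,-0.052,0],[0.52,-0.11,-0.64]],
  [[0.015,-0.052,-0.04],[0.52,-0.11,-0.64]],
  [[0.015,-0.052,-0.04],[0.51,-0.11,-0.64]],
  [[0,0,0],[0,0,0]],
  [[0,0,0],[0,0,0]],
  [[0,0,0],[0,0,0]],
])

```text
clock: 17.15
tcp_pos: [0.545, -0.2773, 0.2194]
tcp_rot: [-2.519, -1.875, 0.002]
contact_force: [0.2, 0.6, -0.7]
finger_gap: 0.0235
```

Run:
```python
from brk import *
tgt(B+[0,0,.205],[0,0,-1],tx)
shot('wrist','w14');crop('w14_raw','w14c',250,100,150,150,5)
```

```text
17.15 tcp [ 0.545  -0.2773  0.2194] d units [-0.0005 -0.0065 -0.0479] turn [-0.001 -0.022 -0.016] j [ 0.87  0.44 -0.64  1.67  0.29  1.13 -0.14] gap 0.0235 F [ 0.2  0.6 -0.7]
```

View pics/w14_raw.png

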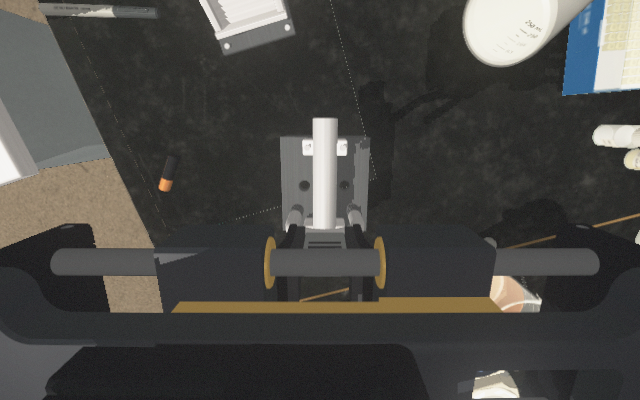

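View pics/w14c.png

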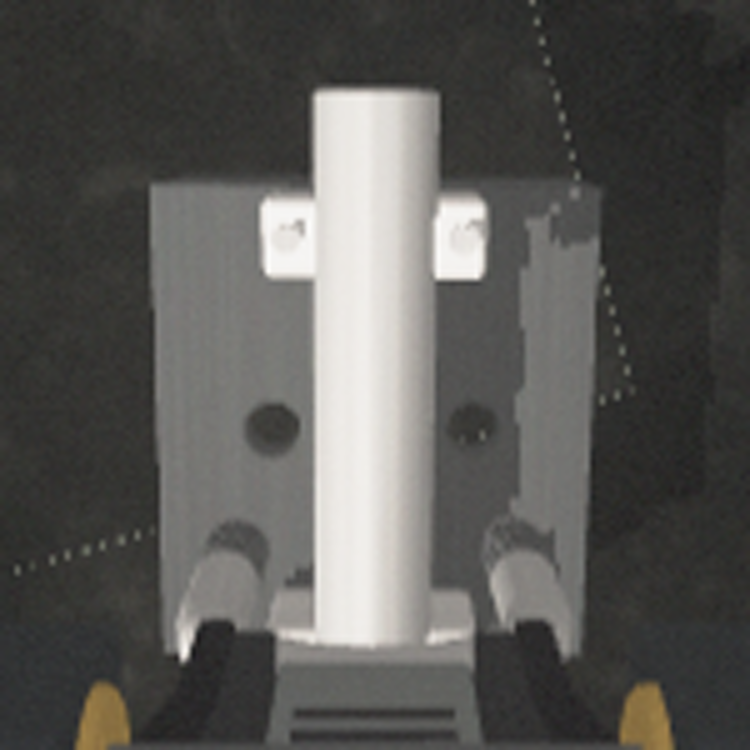

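Run:
```python
from brk import *
crop('w14_raw','w14d',284,176,80,60,10)
o=np.load('pics/w14_p.npy');C=loadcam('wrist','w14');M=R.from_rotvec(o[3:]).as_matrix()
for z in (.070,.075): print(z,proj(C,[o[:3]+M@np.array([0,y,z]) for y in (-.023,.023)]).round(1))
print(unp(C,[(304.4,185.6),(344.4,184.8)],.055).round(4))
hl=np.array([B+.023*by+[0,0,.055],B-.023*by+[0,0,.055]]);print(hl,proj(C,hl))
```

```text
0.07 [[295.7 209.3]
 [351.3 209.3]]
0.075 [[296.2 207.6]
 [350.8 207.6]]
[[ 0.5236 -0.2713  0.055 ]
 [ 0.5676 -0.2835  0.055 ]]
[[ 0.5669253  -0.28592467  0.055     ]
 [ 0.5228747  -0.27267533  0.055     ]] [[344.4342991  186.91314816]
 [304.18227786 186.87095823]]
```

View pics/w14d.png

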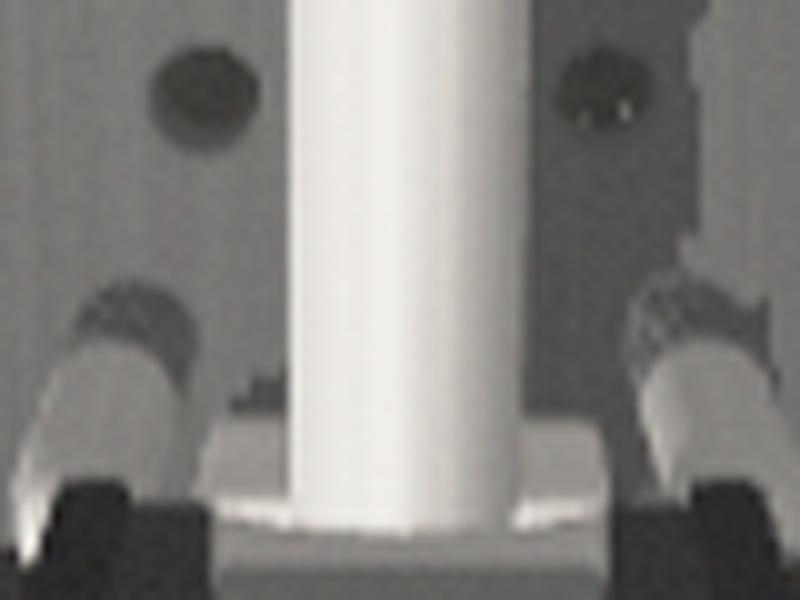

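Emit:
apply_moves([
  [[-0.003,0.001,-0.04],[0,0,0]],
  [[0,0,-0.07],[0,0,0]],
  [[0,0,-0.07],[0,0,0]],
  [[0,0,-0.05],[0,0,0]],
  [[0,0,0],[0,0,0]],
  [[0,0,0],[0,0,0]],
  [[0,0,0],[0,0,0]],
])

```text
clock: 17.78
tcp_pos: [0.5454, -0.2772, 0.1513]
tcp_rot: [2.519, 1.875, -0.0]
contact_force: [1.1, 0.4, -1.2]
finger_gap: 0.0232
```

Run:
```python
from brk import *
tgt(np.array([.5442,-.277,.15]),[0,0,-1],tx)
shot('wrist','w15');crop('w15_raw','w15c',284,166,80,60,10)
o=np.load('pics/w15_p.npy');C=loadcam('wrist','w15');M=R.from_rotvec(o[3:]).as_matrix()
zp=o[2]-.055
for z in (.070,zp): print(z,proj(C,[o[:3]+M@np.array([0,y,z]) for y in (-.023,0,.023)]).round(1))
```

```text
17.7833 tcp [ 0.5454 -0.2772  0.1513] d units [-0.0039  0.0007 -0.0044] turn [ 0.014  0.01  -0.019] j [ 0.85  0.51 -0.62  1.74  0.34  1.   -0.18] gap 0.0232 F [ 1.1  0.4 -1.2]
0.07 [[295.7 209.3]
 [323.5 209.3]
 [351.3 209.3]]
0.09631294516095404 [[298.4 201. ]
 [323.6 201. ]
 [348.7 201. ]]
```

View pics/w15c.png

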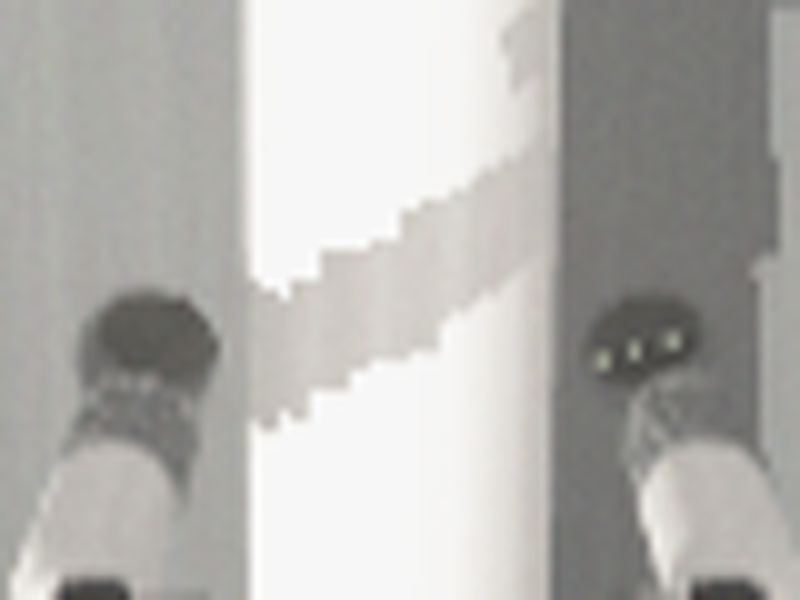

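Emit:
apply_moves([
  [[-0.003,0.001,-0.01],[0,0,0]],
  [[-0.003,0.001,-0.015],[0,0,0]],
  [[0,0,-0.012],[0,0,0]],
  [[0,0,0],[0,0,0]],
  [[0,0,0],[0,0,0]],
])

```text
clock: 18.25
tcp_pos: [0.5425, -0.2772, 0.1389]
tcp_rot: [-2.521, -1.874, 0.002]
contact_force: [0.4, -0.4, -0.8]
finger_gap: 0.0237
```

Run:
```python
from brk import *
tgt(np.array([.5437,-.277,.138]),[0,0,-1],tx)
shot('wrist','w16');crop('w16_raw','w16c',284,166,80,60,10)
o=np.load('pics/w16_p.npy');C=loadcam('wrist','w16');M=R.from_rotvec(o[3:]).as_matrix()
zp=o[2]-.055
for z in (.070,zp): print(z,proj(C,[o[:3]+M@np.array([0,y,z]) for y in (-.023,0,.023)]).round(1))
```

```text
18.25 tcp [ 0.5425 -0.2772  0.1389] d units [ 0.0041  0.0007 -0.0029] turn [ 0.003 -0.022  0.001] j [ 0.85  0.52 -0.61  1.75  0.35  0.98 -0.19] gap 0.0237 F [ 0.4 -0.4 -0.8]
0.07 [[295.7 209.3]
 [323.5 209.3]
 [351.3 209.3]]
0.08385538650228708 [[297.2 204.7]
 [323.5 204.7]
 [349.9 204.7]]
```

View pics/w16c.png

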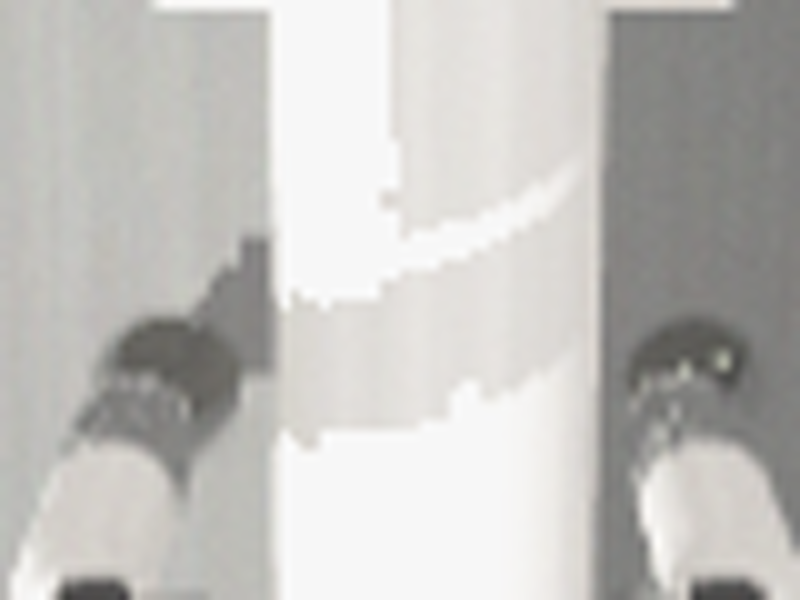

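Emit:
apply_moves([
  [[0.004,0,-0.004],[0,0,0]],
  [[0,0,0],[0,0,0]],
  [[0,0,0],[0,0,0]],
  [[0,0,0],[0,0,0]],
])

```text
clock: 18.63
tcp_pos: [0.544, -0.2772, 0.138]
tcp_rot: [-2.521, -1.874, 0.002]
contact_force: [0.2, -0.3, -0.6]
finger_gap: 0.023
```

```bash
cat > v.py <<'E'
from brk import *
import sys
nm=sys.argv[1]
tgt(np.array([.5437,-.277,.138]),[0,0,-1],tx)
shot('wrist',nm);crop(nm+'_raw',nm+'c',284,166,80,60,10)
o=np.load(f'pics/{nm}_p.npy');C=loadcam('wrist',nm);M=R.from_rotvec(o[3:]).as_matrix()
zp=o[2]-.055
for z in (.070,zp): print(z,proj(C,[o[:3]+M@np.array([0,y,z]) for y in (-.023,0,.023)]).round(1))
E
python3 v.py w17
```

```text
18.6333 tcp [ 0.544  -0.2772  0.138 ] d units [-0.001   0.0006 -0.0001] turn [ 0.006 -0.012 -0.001] j [ 0.85  0.52 -0.61  1.75  0.35  0.98 -0.19] gap 0.023 F [ 0.2 -0.3 -0.6]
0.07 [[295.7 209.3]
 [323.5 209.3]
 [351.3 209.3]]
0.08301891275521331 [[297.1 205. ]
 [323.5 205. ]
 [350.  205. ]]
```

View pics/w17c.png

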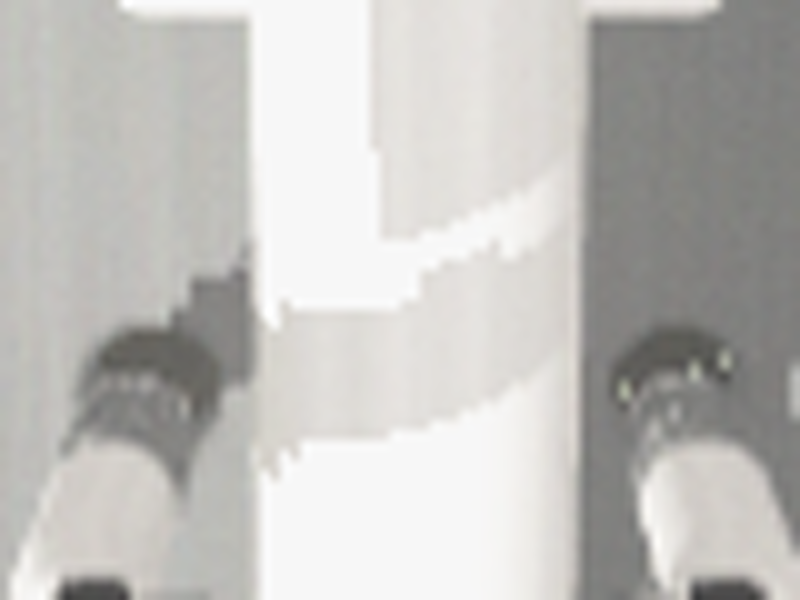

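Emit:
apply_moves([
  [[0,0.001,-0.009],[0,0,0]],
  [[0,0,-0.009],[0,0,0]],
  [[0,0,-0.009],[0,0,0]],
  [[0,0,0],[0,0,0]],
  [[0,0,0],[0,0,0]],
])

```text
clock: 19.1
tcp_pos: [0.5437, -0.2768, 0.1295]
tcp_rot: [-2.52, -1.874, 0.002]
contact_force: [0.5, -1.1, -1.2]
finger_gap: 0.0235
```

```bash
python3 v.py w18
```

```text
19.1 tcp [ 0.5437 -0.2768  0.1295] d units [-0.0001 -0.0006  0.0283] turn [ 0.001 -0.022 -0.001] j [ 0.84  0.53 -0.6   1.76  0.36  0.96 -0.2 ] gap 0.0235 F [ 0.5 -1.1 -1.2]
0.07 [[295.7 209.3]
 [323.5 209.3]
 [351.3 209.3]]
0.07450874526621534 [[296.2 207.8]
 [323.5 207.8]
 [350.8 207.8]]
```

View pics/w18c.png

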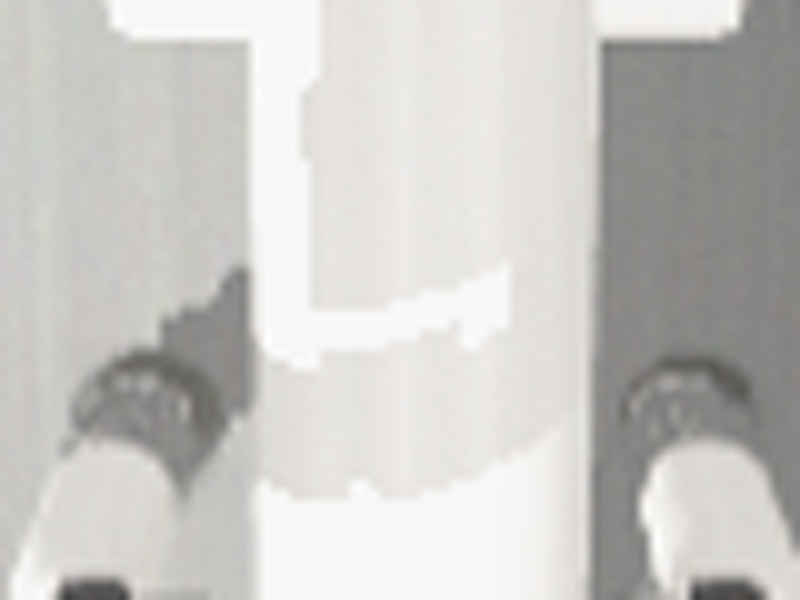

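Emit:
apply_moves([
  [[0.0013,0.0005,-0.007],[0,0,0]],
  [[0,0,-0.007],[0,0,0]],
  [[0,0,0],[0,0,0]],
  [[0,0,0],[0,0,0]],
])

```text
clock: 19.48
tcp_pos: [0.5442, -0.2768, 0.1255]
tcp_rot: [-2.521, -1.874, 0.002]
contact_force: [-0.1, -0.3, -1.4]
finger_gap: 0.0233
```

```bash
python3 v.py w19
```

```text
19.4833 tcp [ 0.5442 -0.2768  0.1255] d units [-0.0016 -0.0008  0.0417] turn [ 0.005 -0.019 -0.001] j [ 0.84  0.54 -0.6   1.76  0.36  0.96 -0.2 ] gap 0.0233 F [-0.1 -0.3 -1.4]
0.07 [[295.7 209.3]
 [323.5 209.3]
 [351.3 209.3]]
0.0704876390573588 [[295.7 209.2]
 [323.5 209.2]
 [351.3 209.2]]
```

View pics/w19c.png

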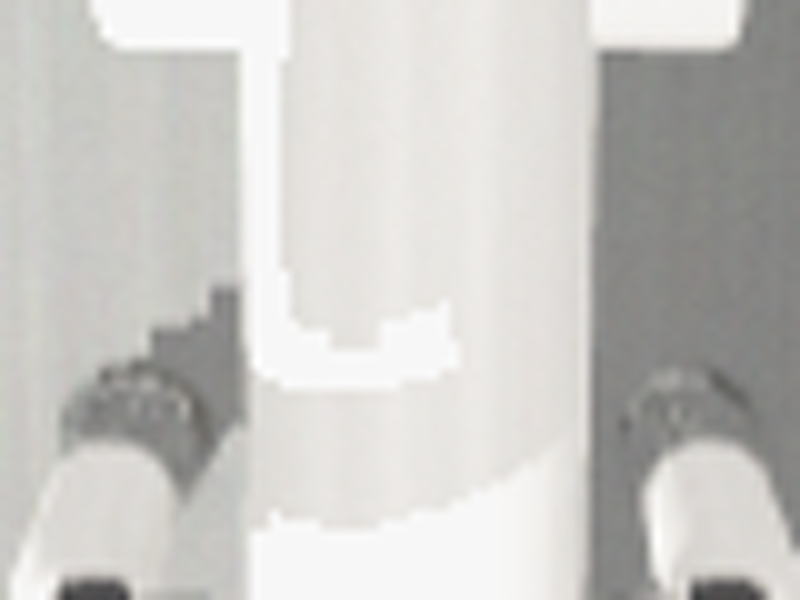

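Legs are at the hole mouths with no reaction force; descend in small steps.

Emit:
apply_moves([
  [[0,0,-0.007],[0,0,0]],
  [[0,0,-0.007],[0,0,0]],
  [[0,0,-0.003],[0,0,0]],
  [[0,0,0],[0,0,0]],
])

```text
clock: 19.87
tcp_pos: [0.5441, -0.2767, 0.1202]
tcp_rot: [-2.521, -1.874, 0.002]
contact_force: [-0.4, -0.1, -0.8]
finger_gap: 0.0234
```

Emit:
apply_moves([
  [[0,0,-0.009],[0,0,0]],
  [[0,0,-0.009],[0,0,0]],
  [[0,0,-0.009],[0,0,0]],
  [[0,0,0],[0,0,0]],
])

```text
clock: 20.2
tcp_pos: [0.544, -0.2768, 0.1118]
tcp_rot: [-2.52, -1.874, 0.002]
contact_force: [-0.3, -0.6, -1.6]
finger_gap: 0.0233
```

```bash
python3 v.py w20; python3 -c "
from h import *
shot('side','s20');crop('s20_raw','s20c',350,120,80,70,8)"
```

```text
20.2 tcp [ 0.544  -0.2768  0.1118] d units [-0.0011 -0.0006  0.0874] turn [ 0.003 -0.024 -0.   ] j [ 0.83  0.55 -0.59  1.77  0.37  0.93 -0.21] gap 0.0233 F [-0.3 -0.6 -1.6]
0.07 [[295.7 209.3]
 [323.5 209.3]
 [351.3 209.3]]
0.056769504512339426 [[294.1 214.3]
 [323.5 214.2]
 [352.8 214.2]]
```

View pics/w20c.png

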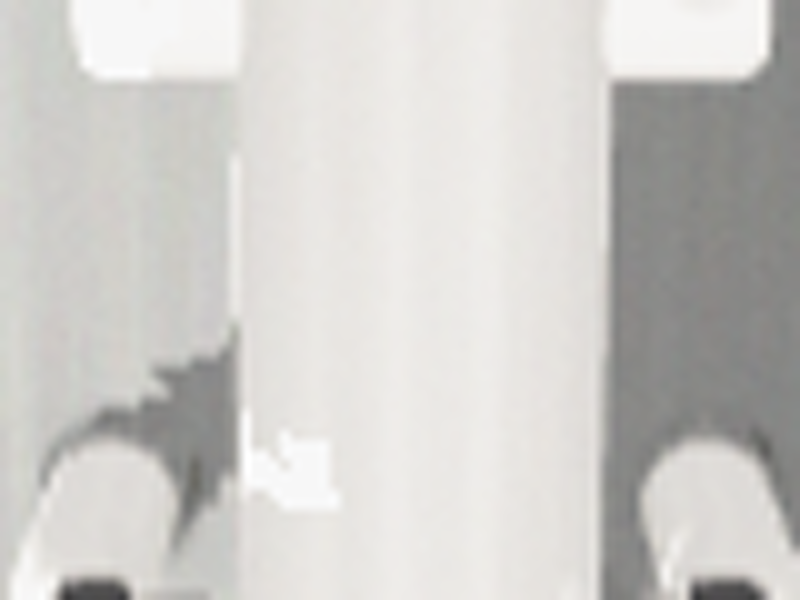

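View pics/s20c.png

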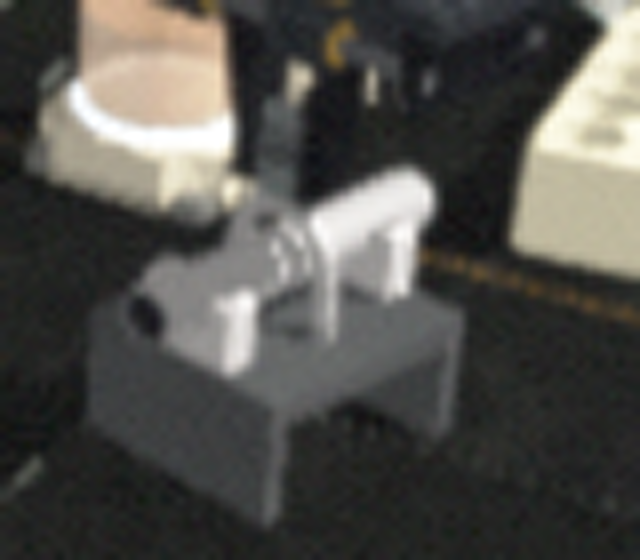

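Legs are in both holes. Continue to contact with the pipe.

Emit:
apply_moves([
  [[0,0,-0.005],[0,0,0]],
  [[0,0,-0.005],[0,0,0]],
  [[0,0,0],[0,0,0]],
  [[0,0,0],[0,0,0]],
])

```text
clock: 20.63
tcp_pos: [0.5442, -0.2768, 0.1093]
tcp_rot: [-2.521, -1.874, 0.002]
contact_force: [0.3, 1.1, -1.6]
finger_gap: 0.0237
```

Emit:
apply_moves([
  [[0,0,-0.004],[0,0,0]],
  [[0,0,-0.003],[0,0,0]],
  [[0,0,0],[0,0,0]],
])

```text
clock: 20.88
tcp_pos: [0.5443, -0.2768, 0.1072]
tcp_rot: [-2.521, -1.874, 0.002]
contact_force: [1.2, -0.3, -1.0]
finger_gap: 0.0235
```

Emit:
apply_moves([
  [[0,0,-0.003],[0,0,0]],
  [[0,0,-0.003],[0,0,0]],
  [[0,0,0],[0,0,0]],
])

```text
clock: 21.13
tcp_pos: [0.5444, -0.2768, 0.1067]
tcp_rot: [2.521, 1.874, -0.002]
contact_force: [-2.2, 0.3, 5.7]
finger_gap: 0.0234
```

Emit:
apply_moves([
  [[0,0,-0.003],[0,0,0]],
  [[0,0,-0.003],[0,0,0]],
  [[0,0,0],[0,0,0]],
])

```text
clock: 21.38
tcp_pos: [0.5445, -0.2768, 0.1065]
tcp_rot: [2.521, 1.874, -0.003]
contact_force: [-5.5, 1.3, 13.8]
finger_gap: 0.0238
```

Emit:
apply_moves([
  [[-0.001,0,0.004],[0,0,0]],
  [[0,0,0],[0,0,0]],
  [[0,0,0],[0,0,0]],
])

```text
clock: 21.63
tcp_pos: [0.5445, -0.2768, 0.1066]
tcp_rot: [2.52, 1.874, -0.002]
contact_force: [-2.5, 0.5, 8.2]
finger_gap: 0.0233
```

Emit:
apply_moves([
  [[0,0,0],[0,0,0]],
  [[0,0,0],[0,0,0]],
  [[0,0,0],[0,0,0]],
  [[0,0,0],[0,0,0]],
  [[0,0,0],[0,0,0]],
], grip=-0.1)

```text
clock: 22.05
tcp_pos: [0.5439, -0.2767, 0.1047]
tcp_rot: [-2.521, -1.874, 0.002]
contact_force: [0.6, 0.6, 0.1]
finger_gap: 0.0385
```

```bash
python3 v.py w21; python3 -c "
from h import *
crop('w21_raw','w21d',240,150,170,150,4.5)
shot('side','s21');crop('s21_raw','s21c',350,120,80,70,8)"
```

```text
22.05 tcp [ 0.5439 -0.2767  0.1047] d units [-0.0007 -0.0012  0.1111] turn [ 0.002 -0.018 -0.001] j [ 0.83  0.56 -0.59  1.78  0.38  0.92 -0.22] gap 0.0385 F [0.6 0.6 0.1]
0.07 [[295.7 209.3]
 [323.5 209.3]
 [351.3 209.3]]
0.04966368384527239 [[293.1 217.1]
 [323.4 217.1]
 [353.7 217.1]]
```

View pics/w21d.png

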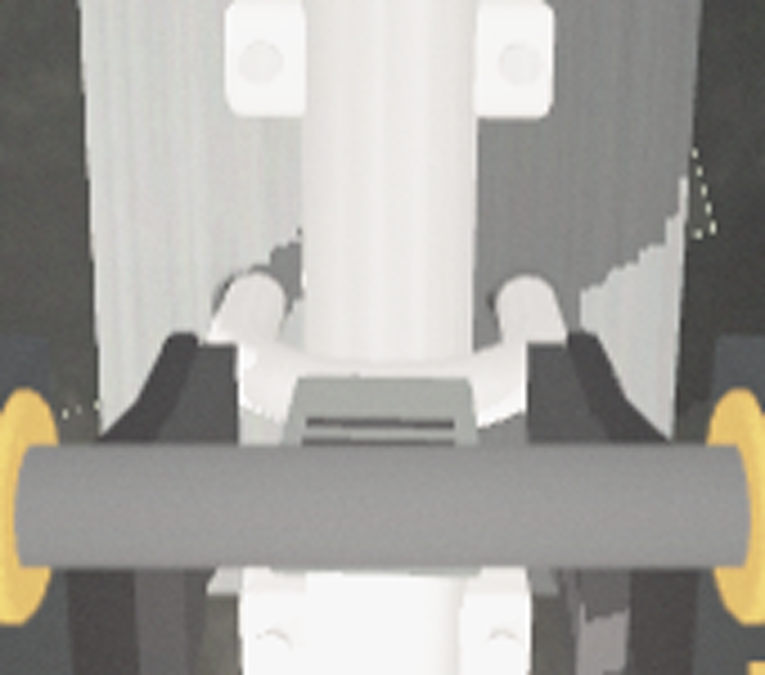

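View pics/s21c.png

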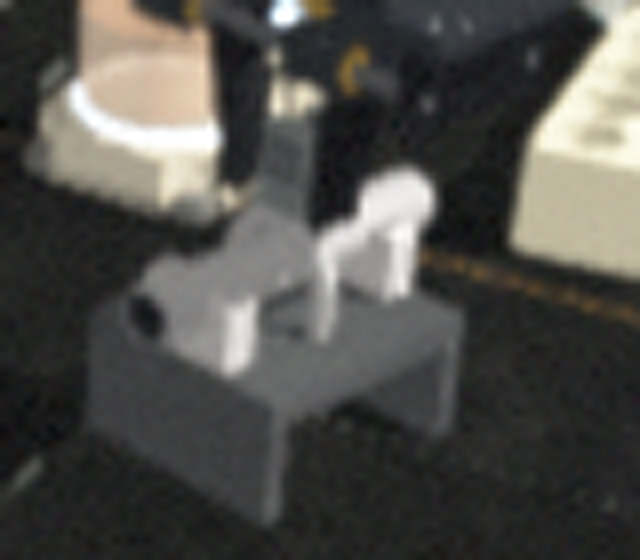

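Emit:
apply_moves([
  [[0,0,0.02],[0,0,0]],
  [[0,0,0.04],[0,0,0]],
  [[0,0,0.08],[0,0,0]],
  [[0,0,0.1],[0,0,0]],
  [[0,0,0.1],[0,0,0]],
  [[0,-0.03,0.08],[0,0,0]],
  [[0,-0.08,0],[0,0,0]],
  [[0,-0.08,0],[0,0,0]],
  [[0,0,0],[0,0,0]],
  [[0,0,0],[0,0,0]],
])

```text
clock: 22.98
tcp_pos: [0.5436, -0.3355, 0.2318]
tcp_rot: [2.524, 1.87, -0.001]
contact_force: [-0.2, -0.2, -0.0]
finger_gap: 0.0389
```

```bash
python3 v.py w22; python3 -c "
from h import *
crop('w22_raw','w22d',250,60,150,170,4.5)
shot('side','s22');crop('s22_raw','s22c',350,120,80,70,8);shot('scene','c22');crop('c22_raw','c22c',345,125,80,70,8)"
```

```text
22.9833 tcp [ 0.5436 -0.3355  0.2318] d units [ 3.000e-04  1.949e-01 -3.126e-01] turn [ 0.014 -0.005  0.046] j [ 0.93  0.47 -0.62  1.59  0.29  1.17 -0.05] gap 0.0389 F [-0.2 -0.2 -0. ]
0.07 [[295.7 209.3]
 [323.5 209.3]
 [351.3 209.3]]
0.1767913728362578 [[304.3 183.1]
 [323.7 183.1]
 [343.2 183.1]]
```

View pics/w22d.png

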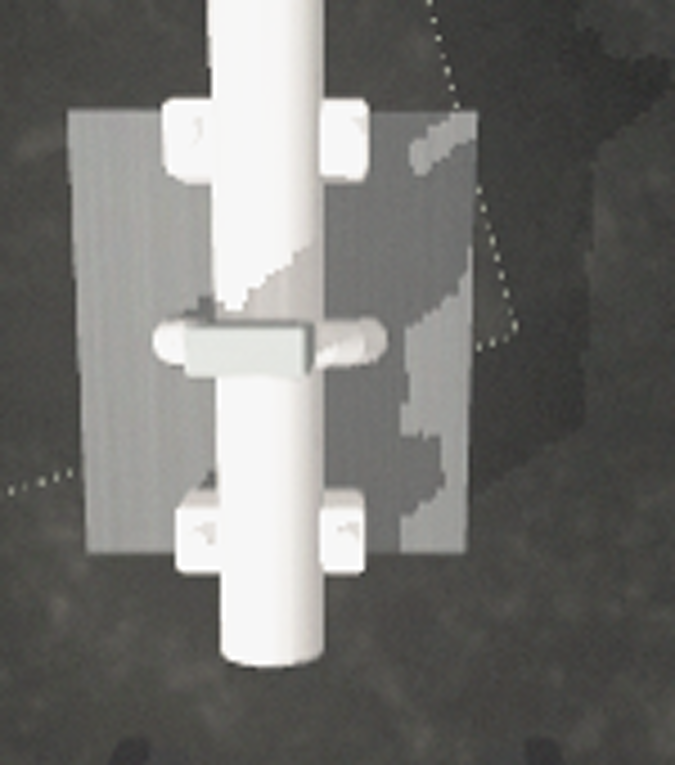

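View pics/s22c.png

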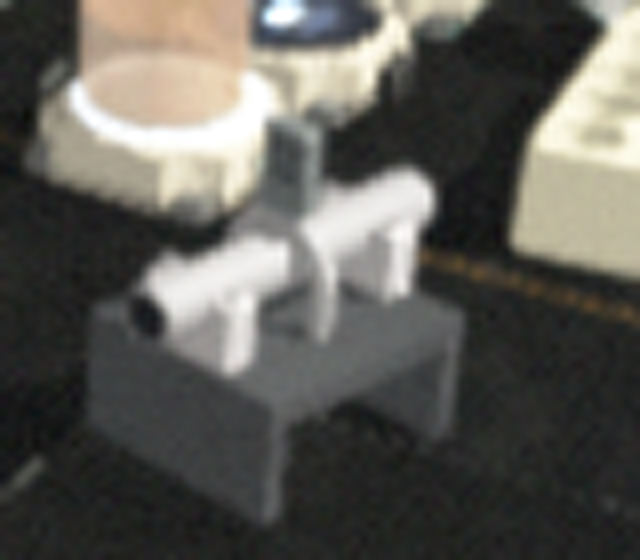

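View pics/c22c.png

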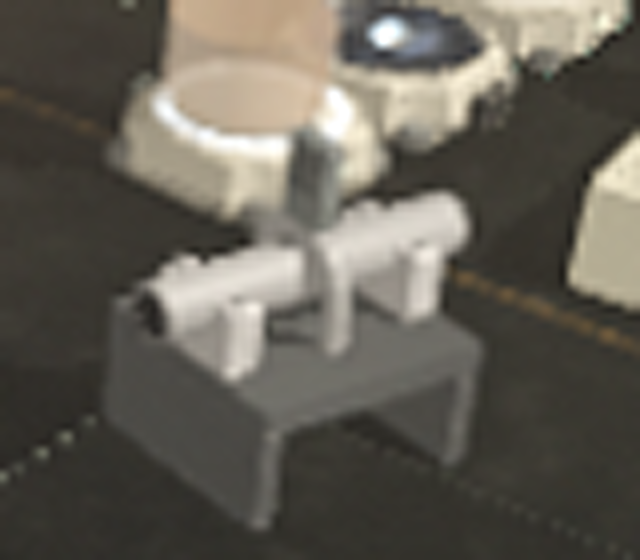

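Run:
```python
from brk import *
from scipy.optimize import least_squares
crop('w22_raw','w22e',275,115,70,60,11)
C=loadcam('wrist','w22'); f=lambda p:np.array(p)/4.5+[250,60]
ob=np.array([f(p) for p in [(68,110),(478,112),(467,552),(87,552)]])
L=np.array([[-55,-50,55],[-55,50,55],[55,50,55],[55,-50,55]])/1e3
# image up = tool x = -bx ; left = -tool y = -by
def m(q,L=L): return L@R.from_euler('z',q[2]).as_matrix().T+[q[0],q[1],0]
g=lambda q:(proj(C,m(q))-ob).ravel()
q=least_squares(g,[.544,-.277,np.radians(-106.7)]).x; print(q.round(4),np.degrees(q[2]),g(q).round(1))
U=np.array([[6,-12,139],[6,12,139],[-6+1,-12,139],[5,-12,139],[5,12,139],[-5,12,139],[0,-28,75],[0,28,75]])/1e3
print(((proj(C,m(q,U))-[250,60])*4.5).round(0))
print(((proj(C,m(q,U))-[275,115])*11).round(0))
```

```text
[ 0.5459 -0.279  -1.869 ] -107.08633737407285 [-0.3 -0.3  0.4 -0.5  0.   0.6 -0.1  0.4]
[[193. 393.]
 [319. 393.]
 [192. 334.]
 [193. 388.]
 [319. 388.]
 [319. 334.]
 [153. 344.]
 [389. 345.]]
[[197. 355.]
 [504. 356.]
 [194. 212.]
 [197. 342.]
 [504. 343.]
 [504. 212.]
 [100. 237.]
 [676. 238.]]
```

View pics/w22e.png

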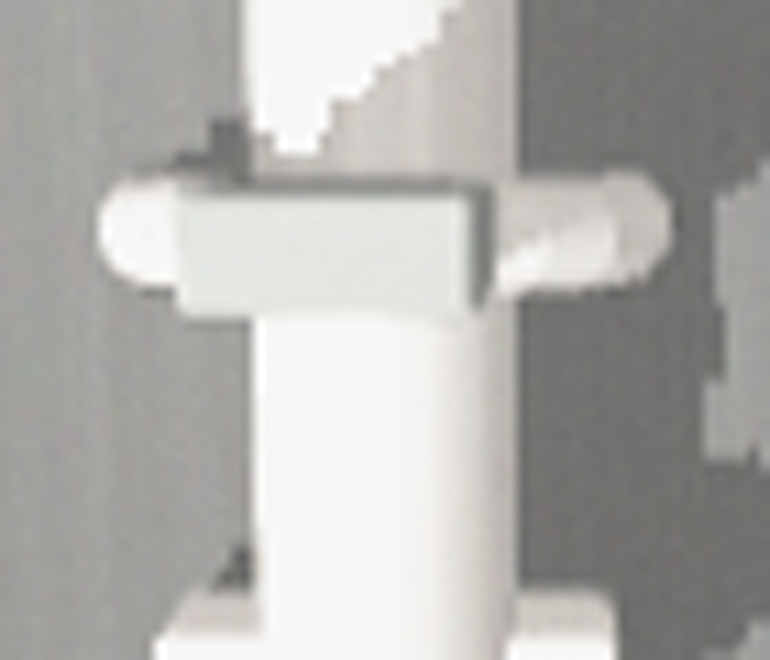

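View pics/c22_raw.png

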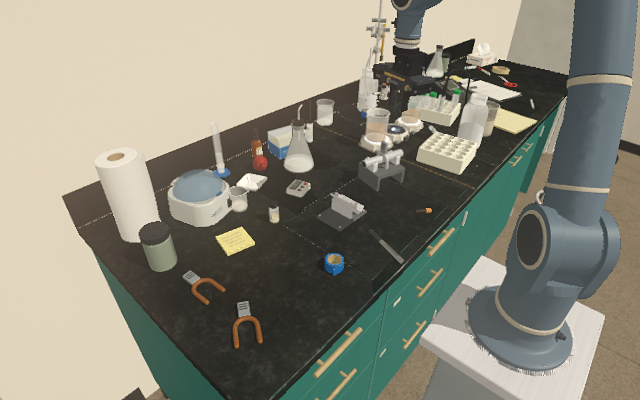

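```bash
python3 -c "
from h import *
print(job.job_done()); print(r.get_obs()['clock'])"
```

```text
the job is handed in; nothing more can be done
None
the job is handed in; nothing more can be done
```

The steel U-bolt is over the pipe with both legs through the bracket holes. I handed the job in at about 23 s on the robot's clock; no verdict is reported.

- **Sequence:** I picked the U-bolt up by its tab, laid it in the sloped rest and let go. A picture showed the tips on the stop. I then took it again from the tab's end and lowered it over the pipe, steering by the wrist camera. After letting go I backed the arm away.
- **Seating:** the bow met the pipe at the expected height, with the U-bolt's origin at about z = 75 mm. I pressed down with about 14 N to confirm it, then eased off before opening the gripper.
- **Last pictures:** the U-bolt stands on the pipe with both legs in the holes. The timer, vial, tape and note block are where they were.
- **Lean:** by camera, the released U-bolt leans about 2–3° from vertical. I put that down to play in the holes plus camera error, and did not correct it.
- **Calibration:** the wrist camera read about 1–2 mm off sideways against its calibration. I allowed for that by comparing legs and holes in the same picture.

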